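Load the cell tester and slide its cover shut

TASK

Slide the orange cover of the cell tester fully open, lay the blue cell in the cradle of its compartment with the steel button end up the slope and let go of it, then slide the cover fully shut over it. Do not bump the light bar above the tester, and leave the other cells, the bottle and the spool where they are.

Things in the scene. Friction and masses are not known exactly. Their poses are not given: they have to be found in the camera images.
- tester: Grey cell tester, fixed (mm): base 150 x 210 x 8. Sloping face (95 up the slope, 190 along y) looks up and towards the robot, 35 deg from level. Origin on the bench under the face's middle (80 high); x to its high back, y along the cover's slide, z up. Compartment in the -y half; cover parks over the +y half. Posts 10 thick, 204 high at x 76, y +/-95. At right or left, turned up to 0.35 rad.
- light_bar: Aluminium light bar, fixed over the high edge of the tester's face; origin and axes as tester. It fills x 30 to 52, y -115 to 115, z 186 to 202; brackets behind it at x 47 to 81, y +/-95, z 204. A gripper pointing straight down at the compartment would hit it; one square to the face (tilted 35 deg) passes clear.
- bay_seat (a point): Centre of the seated cell. x up the slope (35 deg above level), y along the slide (level), z square out of the face. Compartment inside: x +/-37.5, y +/-38, floor z -13, rim z +18. Ridges 8 high on the floor (at x +/-26, 10 long; y 13.5 to 19.5 either side) cradle the cell; x -21 to 21 is free for fingers. The cell may settle 5 up or down the slope.
- cover (a joint): Slide of the orange cover along the tester's y, in m: 0 = fully shut over the compartment, 0.092 = fully open (stop). It starts at 0 to 0.04; slides with a friction of about 1.5 N and stays where left.
- cover_grip (a point): Middle of the black rib on the orange cover: 44 along x, 10 along y, z -10 to +8. Axes as bay_seat; moves along y with the cover. Cover plate 94 x 84 x 4, its top 10 below this point, its underside 1 above the compartment's rim. Guide strips at x +/-50, as high as the plate's top.
- rack: White foam rack, fixed, 85 x 195 x 8 mm plate with three cell places in a row along its y at -62, 0 and +62; each has two pairs of ridges 8 high (at x +/-26, 10 long; inner sides 13.5, outer sides 19.5 either side of the cell axis). Origin on the bench under its middle. Stands on the side of the bench where the tester is not.
- cell_blue: Blue cylindrical lithium cell, 26 mm diameter, 65 mm long, about 90 g, lying level in one of the rack's places (which one varies). Origin at its middle on its axis, 21 above the bench at the start; x along the cell towards the steel button (plus) end. It may be rolled about x.
- cell_plus (a point): Outer face of the blue cell's steel button, 12 diameter, 32.5 from the cell's middle along its x.
- cell_orange: Orange cell of the same size in another place of the rack; origin at its middle. Leave alone.
- cell_green: Green cell of the same size in another place of the rack; origin at its middle. Leave alone.
- bottle: Clear, whitish bottle with a pale label and red cap, 50 diameter, 140 high, standing loose between tester and rack. Origin under its middle. Leave alone.
- spool: Red spool of solder wire, 54 diameter, 42 high, standing loose. Origin under its middle. Leave alone.
Mind the look-alikes: they are no part of the job. Leave any black or pink look-alike of the cell_blue alone.

How it is judged:
By the outcome, as a careful person would: the job done as asked, in the order asked, and still so for the second after the job is handed in, with the robot touching nothing.
It also fails if it takes over 67 s, if anything falls off the work surface, if the arm or the gripper's body presses on something with over 40 N, if the wrist force passes 120 N, or if a joint passes its speed limit or range.

ROBOT

A 6-joint arm with a two-finger parallel gripper is mounted at the origin on the work surface. World frame = base frame: x ahead of the robot, y to its left, z up, the work surface at z = 0. Lengths are in m, angles in rad, forces in N, time in s.
With the tool pointing down it reaches from about 0.325 to 0.75 m from the base axis. Payload 7.6 kg.
Tool frame: the origin (TCP) lies between the finger pads; the fingertips stand robot.tip_reach ahead of it and the grasp point (between the pads) lies 3 mm ahead of it (robot.tip_reach is the distance from the TCP to the fingertips, in m); x points along the fingers, y is the direction in which the jaws open and shut, and the axes are right-handed (so a half turn about x gives the same grasp; the last joint's range is limited). The gripper opens to 85 mm and grips with 20 to 120 N. Pads are 22 mm wide; open, the fingers measure 114 mm over their backs; the gripper's body (76 mm by 85 mm) begins 54 mm behind the grasp point. The pads swing forward as they close: fully open they stand 13 mm farther back than shut.
Start: joints at [-1.236, 0.052, 1.401, -0, 1.689, -0.07], TCP at [0.207, -0.483, 0.253] pointing down, gripper open.
Joint ranges: [-2.9, 2.9], [-0.91, 2.17], [0.12, 2.37], [-1.06, 4.2], [0.26, 2.73], [-2.93, 2.93]. Speed limits (rad/s): [2.57, 2.57, 3.01, 3.14, 3.14, 3.14].

INTERFACE

Orientations are given as a unit quaternion [x, y, z, w].
In Python, from cell import telemetry, eyes, order, boxes_of, robot gives the robot as it stands.
- The arm moves only by the shell command python3 -m handwheel 'ROWS' [OPENING] [FORCE]. ROWS is JSON, a list of rows, each a list of 6 numbers: the shift along the tool's x, y, z in units of 5 cm (1.0 is 5 cm), then the turn, a rotation vector about the tool's x, y, z in units of 8 degrees (1.0 is 8 degrees). In form: [[x, y, z, wx, wy, wz], ...]. A call has 1 to 12 rows; each row shifts and turns the pose as measured when the row begins, along the tool's axes as they then stand; what a row does not reach is not made up. A row lasts 1/10 s, in which the tool goes at most 50 mm and 8.59 degrees, less where a joint would pass 70% of its speed; a pose out of reach is approached as far as the arm can. A call with a number of a shift or a turn outside -1 to 1 is refused whole. A call with a gripper value outside its range is refused whole. OPENING is the gripper command: -1 is shut, 1 is fully open, values between are in proportion, set as the call begins (- or left out, the last holds). The fingers move at their own pace and stop on an object; FORCE is the grip in N (left out, the last holds). Time passes only in rows, so rows that do not move let the fingers close. It gives the time, the measured TCP pose, the force and the opening at its end, in the units of the state.
- telemetry.read_state(): the state, without advancing time (a new reading comes with each control period).
- eyes.snapshot(name): name is "side" or "top" or "wrist"; returns the picture (400x640x3 uint8, red, green, blue); there is no depth.
- eyes.camera_info(name): a dict with "intrinsics" (3x3 intrinsics, pixels), "world_from_camera" (4x4, takes a point from camera to world coordinates); the wrist camera has in their place "tool_from_camera" (4x4, takes a point from camera to tool coordinates, whose origin is the TCP and whose axes are the tool frame's). Camera axes: x right, y down, z forward; pixel columns grow to the right and rows downward; lengths in m; the calibration is good to about 2 mm. A picture is of the moment at which its call begins: read the wrist's pose just before it. camera_info takes no time and is no camera call.
- order.close_job(): hands the job in, once; it reports no verdict.
Trained networks look in the newest picture that a camera, given by its name, has taken for a name from the list of things; names that differ only in an ending like _2 or _b are one class to them, and where a whole thing is asked for, a point or a joint stands for the part that bears it (a point fixed in the world has none). Each returns a list of dicts, best first, with "p" (0 to 1); they miss things now and then, are a little off and sometimes report something else, mostly with a low value. They report only what shows in the picture. A call takes as long as a camera call. They do not tell look-alikes from the thing itself.
- boxes_of(camera, target): "rect" ([left, top, right, bottom] in pixels, round what is visible of it).
The state is a dict: "t": time; "q": joint angles; "dq": joint speeds; "joint_torque": joint torques, N m; "ee_pos": TCP position; "tool_rot": TCP orientation; "wrist_force": force on the tool from outside, world axes, zero at the start; "moment": the same for the moment, N m; "gripper_width": finger opening in m.
Only numpy, scipy, OpenCV 4.12 (cv2) and the standard library are available. Lean on these libraries where they do the work, as an engineer would, in place of code of your own. Each camera call takes 0.05 s, during which the arm holds its last target.

## Working session

There is one attempt and no reset: what is moved stays moved. The work goes in short steps, Python scripts to look and compute and a shell command to move; the robot and the scene stay as the last step left them, time stands still between calls to the robot, and variables do not carry over. Pictures are saved under pics/ and viewed, and the job is handed in when it is done.

```bash
ls; mkdir -p pics; python3 - <<'E'
from cell import telemetry, eyes, order, boxes_of, robot
import cv2, numpy as np
np.set_printoptions(precision=4,suppress=True)
for n in ["side","top","wrist"]:
    im=eyes.snapshot(n); cv2.imwrite(f"pics/a_{n}.png",cv2.cvtColor(im,cv2.COLOR_RGB2BGR))
    ci=eyes.camera_info(n)
    for k,v in ci.items(): print(n,k,np.array(v).tolist())
print(telemetry.read_state()); print(robot.tip_reach)
E
```

```text
pics
side intrinsics [[361.8209318894043, 0.0, 316.73705413757773], [0.0, 361.8209318894043, 200.53598840830915], [0.0, 0.0, 1.0]]
side world_from_camera [[-0.8398740910074013, -0.30902845840886894, 0.44622071124941054, 0.1924018608094739], [-0.5425296499273562, 0.45292480577523037, -0.7074748753582494, 0.4598107670402088], [0.016525441119442093, -0.8362777841165627, -0.5480569109033295, 0.49603602608029], [0.0, 0.0, 0.0, 1.0]]
top intrinsics [[489.5847766908835, 0.0, 333.80081322752454], [0.0, 489.5847766908835, 203.4390976978897], [0.0, 0.0, 1.0]]
top world_from_camera [[0.004244065597499631, -0.9959886053789042, 0.08937944877089886, 0.4313691888392239], [-0.9999613410367277, -0.003538636327400887, 0.008049502156773315, -0.03426927680642967], [-0.007700931062775359, -0.08941015606925208, -0.9959651196966883, 0.9981189996428301], [0.0, 0.0, 0.0, 1.0]]
wrist intrinsics [[319.4264370287468, 0.0, 316.509120638199], [0.0, 319.4264370287468, 197.43607835514769], [0.0, 0.0, 1.0]]
wrist tool_from_camera [[-0.0010229530019624977, -0.27661836639009957, 0.9609793093208755, -0.12073905319716571], [0.999998915983066, 0.0007347644978712011, 0.0012759913103781953, -0.0004808313573149148], [-0.0010590561114824201, 0.960979572882173, 0.2766173149015575, -0.06911335928401345], [0.0, 0.0, 0.0, 1.0]]
{'t': 0.15, 'q': array([-1.2363,  0.0527,  1.4015, -0.    ,  1.6886, -0.0703]), 'dq': array([ 0.    , -0.0026, -0.0038, -0.0022,  0.0009, -0.0003]), 'joint_torque': array([  0.0007, -38.1952, -36.0424,   0.    ,   0.0047,  -0.    ]), 'ee_pos': array([ 0.2067, -0.4824,  0.2527]), 'tool_rot': array([-0.6926, -0.1425,  0.6927, -0.1417]), 'wrist_force': array([-0.0929,  0.2448, -0.4626]), 'moment': array([-0.0568,  0.0368,  0.0113]), 'gripper_width': 0.08523527254918165}
0.022
```

View pics/a_top.png

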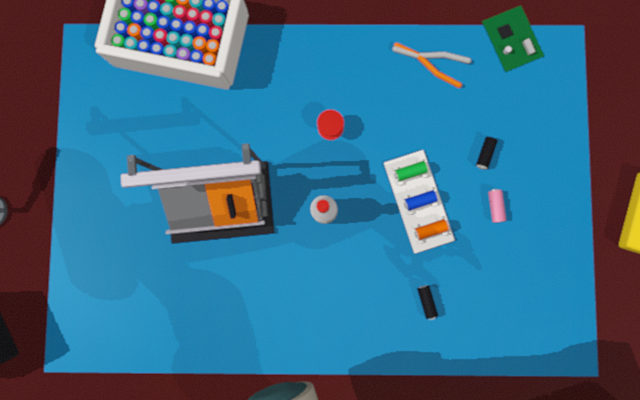

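View pics/a_side.png

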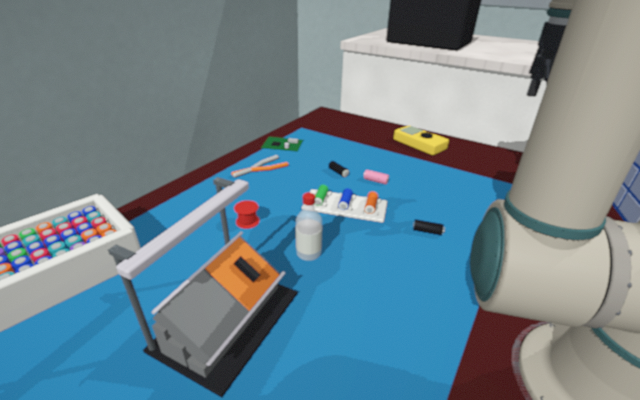

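View pics/a_wrist.png

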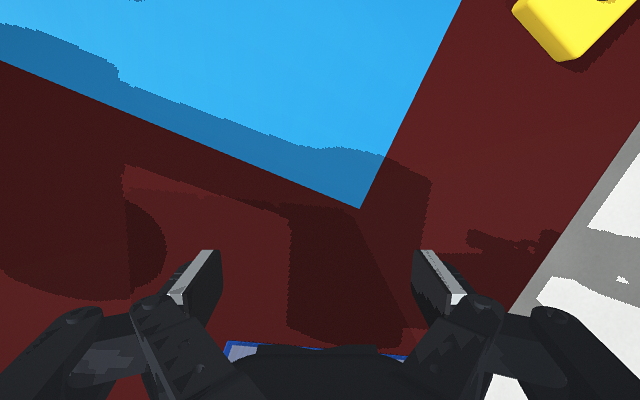

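```bash
python3 - <<'E'
import cv2
t=cv2.imread("pics/a_top.png"); s=cv2.imread("pics/a_side.png")
cv2.imwrite("pics/z1.png",cv2.resize(t[130:260,110:290],None,fx=4.4,fy=4.4,interpolation=cv2.INTER_CUBIC))
cv2.imwrite("pics/z2.png",cv2.resize(t[140:260,370:470],None,fx=5,fy=5,interpolation=cv2.INTER_CUBIC))
cv2.imwrite("pics/z3.png",cv2.resize(s[170:400,100:330],None,fx=2.6,fy=2.6,interpolation=cv2.INTER_CUBIC))
cv2.imwrite("pics/z4.png",cv2.resize(s[170:230,290:400],None,fx=7,fy=7,interpolation=cv2.INTER_CUBIC))
E
```

```text
(no output)
```

View pics/z1.png

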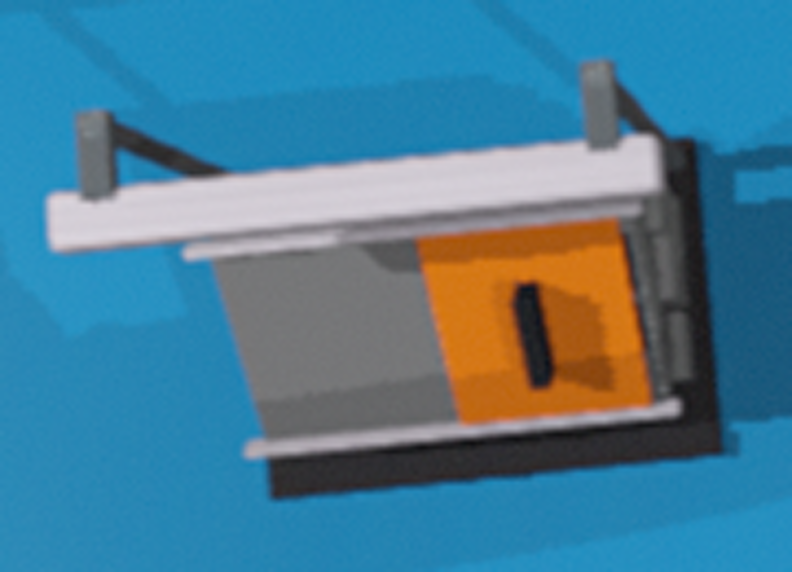

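View pics/z2.png

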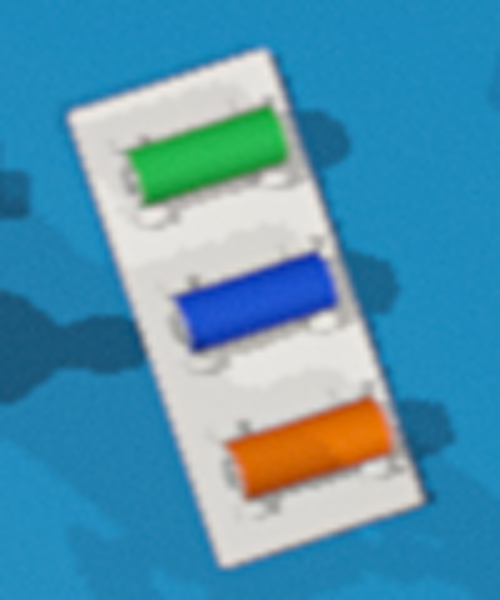

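View pics/z3.png

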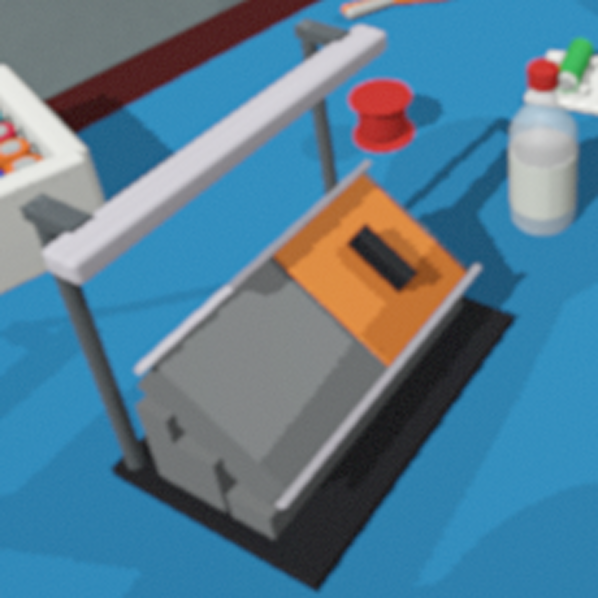

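View pics/z4.png

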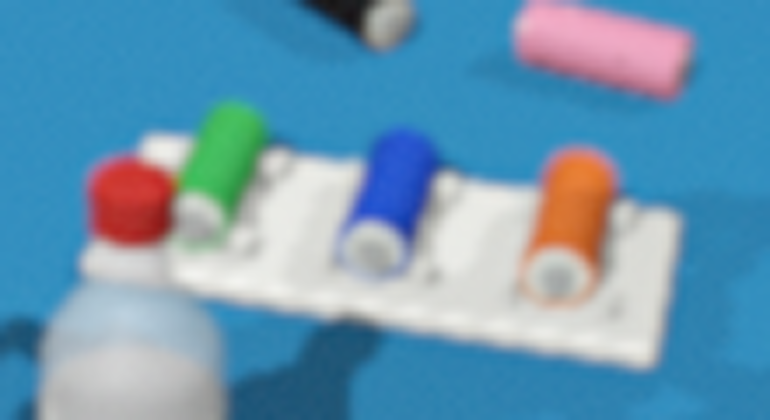

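```bash
cat > h.py <<'E'
import numpy as np, cv2
from scipy.spatial.transform import Rotation as R
from scipy.optimize import least_squares
np.set_printoptions(precision=4,suppress=True,linewidth=150)
TOPK=np.array([[489.5848,0,333.8008],[0,489.5848,203.4391],[0,0,1]])
TOPT=np.array([[0.004244065597499631,-0.9959886053789042,0.08937944877089886,0.4313691888392239],[-0.9999613410367277,-0.003538636327400887,0.008049502156773315,-0.03426927680642967],[-0.007700931062775359,-0.08941015606925208,-0.9959651196966883,0.9981189996428301],[0,0,0,1]])
SIDK=np.array([[361.8209,0,316.737],[0,361.8209,200.536],[0,0,1]])
SIDT=np.array([[-0.8398740910074013,-0.30902845840886894,0.44622071124941054,0.1924018608094739],[-0.5425296499273562,0.45292480577523037,-0.7074748753582494,0.4598107670402088],[0.016525441119442093,-0.8362777841165627,-0.5480569109033295,0.49603602608029],[0,0,0,1]])
WK=np.array([[319.4264,0,316.5091],[0,319.4264,197.4361],[0,0,1]])
WT=np.array([[-0.0010229530019624977,-0.27661836639009957,0.9609793093208755,-0.12073905319716571],[0.999998915983066,0.0007347644978712011,0.0012759913103781953,-0.0004808313573149148],[-0.0010590561114824201,0.960979572882173,0.2766173149015575,-0.06911335928401345],[0,0,0,1]])
def proj(K,T,P):
    P=np.atleast_2d(P); c=(P-T[:3,3])@T[:3,:3]; u=c@K.T; return u[:,:2]/u[:,2:]
def ray(K,T,uv):
    d=np.linalg.inv(K)@np.array([uv[0],uv[1],1.]); return T[:3,3],T[:3,:3]@d
def onz(K,T,uv,z):
    o,d=ray(K,T,uv); return o+d*(z-o[2])/d[2]
def tool(st):
    T=np.eye(4);T[:3,:3]=R.from_quat(st['tool_rot']).as_matrix();T[:3,3]=st['ee_pos'];return T
A=np.radians(35)
FX=np.array([np.cos(A),0,np.sin(A)]);FY=np.array([0,1.,0]);FZ=np.array([-np.sin(A),0,np.cos(A)])
E
cat > fit.py <<'E'
from h import *
Z1=lambda p:np.array(p)/4.4+[110,130]-.4
Z3=lambda p:np.array(p)/2.6+[100,170]-.3
# light bar
bar=[([.052,.115,.202],'t',Z1((50,195))),([.052,-.115,.202],'t',Z1((655,137))),([.030,.115,.186],'t',Z1((52,250))),([.030,-.115,.186],'t',Z1((663,190))),
 ([.052,-.115,.202],'s',Z3((362,27))),([.030,-.115,.202],'s',Z3((383,36))),([.030,-.115,.186],'s',Z3((385,48))),([.030,.115,.186],'s',Z3((80,282))),([.030,.115,.202],'s',Z3((80,265))),([.052,.115,.202],'s',Z3((45,250)))]
pl=[((47,42,0),'t',Z1((418,238))),((47,-42,0),'t',Z1((620,221))),((-47,-42,0),'t',Z1((652,405))),((-47,42,0),'t',Z1((461,424))),
 ((47,42,0),'s',Z3((275,257))),((47,-42,0),'s',Z3((370,178))),((-47,-42,0),'s',Z3((467,270))),((-47,42,0),'s',Z3((388,365))),
 ((22,0,18),'t',Z1((526,284))),((-22,0,18),'t',Z1((541,387)))]
def res(p,full=False):
    x,y,a,c,s,e=p; Rz=R.from_euler('z',a).as_matrix();o=np.array([x,y,0]);r=[]
    for q,v,uv in bar:
        w=Rz@np.array(q)+o; r.append(proj(*((TOPK,TOPT) if v=='t' else (SIDK,SIDT)),w)[0]-uv)
    for q,v,uv in pl:
        q=np.array(q)/1e3; w=Rz@(np.array([0,0,.08])+FX*(q[0]+e)+FY*(q[1]+s)+FZ*(q[2]+c))+o
        r.append(proj(*((TOPK,TOPT) if v=='t' else (SIDK,SIDT)),w)[0]-uv)
    return np.array(r) if full else np.ravel(r)
s=least_squares(res,[.44,.24,0,.0,-.04,0],loss='soft_l1')
print(s.x,s.cost);print(np.c_[res(s.x,True)])
E
python3 fit.py; python3 - <<'E'
from h import *
for n,uv in dict(bl=(405.2,204.5),br=(437-.3+0.0,196)).items(): pass
Z=lambda p:np.array(p)/5+[370,140]-.4
# cell silhouette corners blue -> centre & axis
for nm,c in dict(blue=[(177,298),(323,255),(337,304),(196,350)],green=[(128,152),(270,108),(286,158),(146,204)],orange=[(226,446),(378,400),(392,450),(246,498)]).items():
    P=np.array([onz(TOPK,TOPT,Z(q),.021) for q in c]); ax=(P[0]+P[3]-P[1]-P[2])/2
    print(nm,P.mean(0),np.linalg.norm(ax),np.degrees(np.arctan2(ax[1],ax[0])))
P=np.array([onz(TOPK,TOPT,Z(q),.008) for q in [(67,115),(268,47),(428,500),(222,567)]]);print('rack',P.mean(0));print(P)
E
```

```text
[ 0.5112  0.2055  0.105   0.0017 -0.041  -0.001 ] 28.03102190846964
[[-1.4143 -0.2857]
 [ 0.0278 -1.164 ]
 [ 3.1704  1.5835]
 [ 0.8835  1.3935]
 [-1.516  -2.1857]
 [ 1.5248 -2.4019]
 [ 1.6079  1.4843]
 [ 0.8947  3.3535]
 [-2.8538 -0.2306]
 [-2.757  -0.8154]
 [ 0.0136 -0.3956]
 [-0.3795 -1.1402]
 [ 0.707   0.2455]
 [ 0.8526  0.3128]
 [-0.6072 -0.6547]
 [-3.1327 -1.2441]
 [-0.2111  1.801 ]
 [ 0.8474  0.5883]
 [-0.4583  3.4237]
 [ 0.6769  0.4065]]
blue [ 0.5267 -0.2015  0.021 ] 0.06038038031861551 107.44853433689491
green [ 0.5858 -0.1818  0.021 ] 0.059819119145879715 107.99104757849027
orange [ 0.4681 -0.2216  0.021 ] 0.062450500575817296 107.65527172751479
rack [ 0.5265 -0.1986  0.008 ]
[[ 0.6044 -0.1265  0.008 ]
 [ 0.6328 -0.2089  0.008 ]
 [ 0.448  -0.271   0.008 ]
 [ 0.4208 -0.1879  0.008 ]]
```

```bash
cat >> h.py <<'E'
def rows_to(Tc,Tt,frac=1.0,lin=0.045,ang=7.5,mx=12):
    """rows from current to target; straight line + slerp; printed"""
    d=Tt[:3,3]-Tc[:3,3]; w=R.from_matrix(Tc[:3,:3].T@Tt[:3,:3]).as_rotvec()
    n=int(np.ceil(max(np.linalg.norm(d)/lin,np.degrees(np.linalg.norm(w))/ang,1)))
    out=[]
    for i in range(n):
        Ri=Tc[:3,:3]@R.from_rotvec(w*i/n).as_matrix()
        out.append(list(np.round(np.r_[Ri.T@d/n/.05,np.degrees(w/n)/8],2)+0.0))
    print(n,'rows', 'dist',np.linalg.norm(d),'ang',np.degrees(np.linalg.norm(w)))
    for k in range(0,n,mx): print('['+','.join('['+','.join('%g'%v for v in r)+']' for r in out[k:k+mx])+']')
def mk(p,x,z):
    x=np.array(x,float);x/=np.linalg.norm(x);z=np.array(z,float);z-=x*(x@z);z/=np.linalg.norm(z)
    T=np.eye(4);T[:3,:3]=np.c_[x,np.cross(z,x),z];T[:3,3]=p;return T
def az(d,deg=True): 
    d=np.radians(d); return np.array([np.cos(d),np.sin(d),0])
E
python3 - <<'E'
from h import *
from cell import telemetry
st=telemetry.read_state();T=tool(st);print(T)
# look pose: camera over blue cell; tool down, z az
for a in (107.5,-72.5,17):
    zz=az(a); p=np.array([.527,-.2015,.021])
    # camera optical dir tilted; point tcp above so that cell is seen: 
    Tt=mk(p+[0,0,.17]-0.0*zz,[0,0,-1],zz)
    print(a,proj(WK,Tt@WT,p)); rows_to(T,Tt)
E
```

```text
[[-0.0004  0.3938 -0.9192  0.2067]
 [ 0.0011 -0.9192 -0.3938 -0.4824]
 [-1.     -0.0012 -0.0001  0.2527]
 [ 0.      0.      0.      1.    ]]
107.5 [[316.627  182.4479]]
13 rows dist 0.43045800677004004 ang 95.69136312399515
[[0.1,-0.2,-0.62,0.92,0,0],[0.1,-0.28,-0.59,0.92,0,0],[0.1,-0.35,-0.55,0.92,0,0],[0.1,-0.42,-0.5,0.92,0,0],[0.1,-0.48,-0.44,0.92,0,0],[0.1,-0.54,-0.38,0.92,0,0],[0.1,-0.58,-0.31,0.92,0,0],[0.1,-0.61,-0.23,0.92,0,0],[0.1,-0.64,-0.15,0.92,0,0],[0.1,-0.65,-0.07,0.92,0,0],[0.1,-0.66,0.02,0.92,0,0],[0.09,-0.65,0.1,0.92,0,0]]
[[0.09,-0.63,0.18,0.92,0,0]]
-72.5 [[316.627  182.4479]]
12 rows dist 0.43045800677004004 ang 84.30867811914177
[[0.1,-0.22,-0.68,-0.88,0,0],[0.1,-0.14,-0.7,-0.88,0,0],[0.1,-0.05,-0.71,-0.88,0,0],[0.1,0.04,-0.71,-0.88,0,0],[0.1,0.12,-0.7,-0.88,0,0],[0.1,0.21,-0.68,-0.88,0,0],[0.1,0.29,-0.65,-0.88,0,0],[0.1,0.37,-0.61,-0.88,0,0],[0.1,0.44,-0.56,-0.88,0,0],[0.1,0.5,-0.5,-0.88,0,0],[0.1,0.56,-0.44,-0.88,0,0],[0.1,0.61,-0.36,-0.88,0,0]]
17 [[316.627  182.4479]]
24 rows dist 0.43045800677004004 ang 173.80865656230904
[[0.05,-0.11,-0.34,-0.91,0,0],[0.05,-0.07,-0.35,-0.91,0,0],[0.05,-0.02,-0.35,-0.91,0,0],[0.05,0.02,-0.35,-0.91,0,0],[0.05,0.07,-0.35,-0.91,0,0],[0.05,0.11,-0.34,-0.91,0,0],[0.05,0.15,-0.32,-0.91,0,0],[0.05,0.19,-0.3,-0.91,0,0],[0.05,0.23,-0.27,-0.91,0,0],[0.05,0.26,-0.24,-0.91,0,0],[0.05,0.29,-0.21,-0.91,0,0],[0.05,0.31,-0.17,-0.91,0,0]]
[[0.05,0.33,-0.13,-0.91,0,0],[0.05,0.34,-0.09,-0.91,0,0],[0.05,0.35,-0.04,-0.91,0,0],[0.05,0.36,0,-0.91,0,0],[0.05,0.35,0.05,-0.91,0,0],[0.05,0.34,0.09,-0.91,0,0],[0.05,0.33,0.13,-0.91,0,0],[0.05,0.31,0.18,-0.91,0,0],[0.05,0.28,0.21,-0.91,0,0],[0.05,0.26,0.25,-0.91,0,0],[0.05,0.22,0.28,-0.91,0,0],[0.05,0.19,0.3,-0.91,0,0]]
```

```bash
python3 -m handwheel '[[0.1,-0.22,-0.68,-0.88,0,0],[0.1,-0.14,-0.7,-0.88,0,0],[0.1,-0.05,-0.71,-0.88,0,0],[0.1,0.04,-0.71,-0.88,0,0],[0.1,0.12,-0.7,-0.88,0,0],[0.1,0.21,-0.68,-0.88,0,0],[0.1,0.29,-0.65,-0.88,0,0],[0.1,0.37,-0.61,-0.88,0,0],[0.1,0.44,-0.56,-0.88,0,0],[0.1,0.5,-0.5,-0.88,0,0],[0.1,0.56,-0.44,-0.88,0,0],[0.1,0.61,-0.36,-0.88,0,0]]'
python3 -m handwheel '[[0,0,0,0,0,0],[0,0,0,0,0,0]]'
python3 - <<'E'
from h import *
from cell import telemetry,eyes
st=telemetry.read_state();T=tool(st);print(T,st['q'])
im=eyes.snapshot('wrist');cv2.imwrite('pics/w1.png',im[:,:,::-1])
E
```

```text
t: 1.35
ee_pos: [0.5283, -0.1834, 0.1871]
tool_rot: [0.403, 0.583, -0.403, 0.579]
wrist_force: [0.5, 0.0, 0.8]
gripper_width: 0.0853
t: 1.55
ee_pos: [0.53, -0.1797, 0.185]
tool_rot: [0.4, 0.586, -0.4, 0.58]
wrist_force: [-0.5, -0.2, -0.2]
gripper_width: 0.0853
[[-0.0073  0.9333  0.3591  0.53  ]
 [ 0.0053  0.3592 -0.9333 -0.1797]
 [-1.     -0.0049 -0.0075  0.185 ]
 [ 0.      0.      0.      1.    ]] [-0.3939  0.1858  1.3923  0.0021  1.5722 -0.7613]
```

View pics/w1.png

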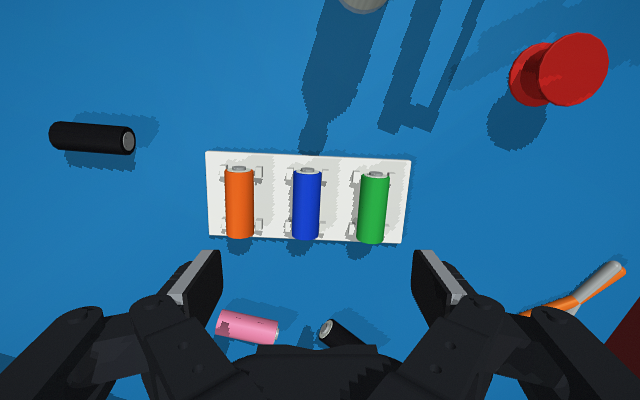

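```bash
python3 - <<'E'
import cv2
t=cv2.imread("pics/w1.png")
cv2.imwrite("pics/z5.png",cv2.resize(t[145:250,200:415],None,fx=3.7,fy=3.7,interpolation=cv2.INTER_CUBIC))
E
```

```text
(no output)
```

View pics/z5.png

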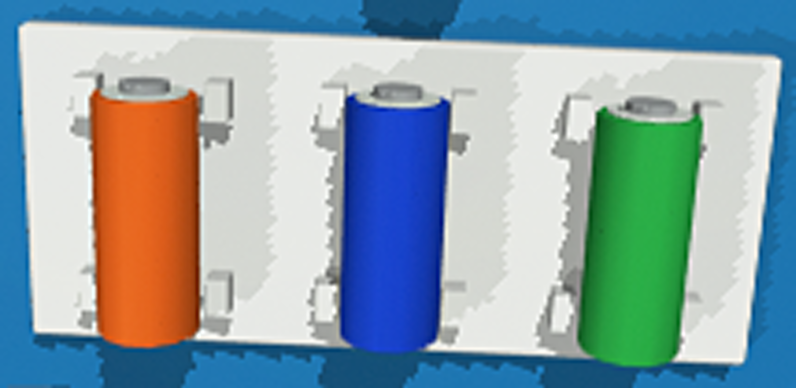

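```bash
cat > cellfit.py <<'E'
from h import *
from scipy.optimize import minimize
def bodyhull(K,T,c,ax,S=1,off=0):
    ax=ax/np.linalg.norm(ax); u=np.cross(ax,[0,0,1.]);u/=np.linalg.norm(u);v=np.cross(u,ax)
    t=np.linspace(0,2*np.pi,40); ring=.013*(np.outer(np.cos(t),u)+np.outer(np.sin(t),v))
    P=np.vstack([c+ring+ax*.0305,c+ring-ax*.0325]); return proj(K,T,P)
def fit(mask,K,T,x0,z=.021):
    S=4; ys,xs=np.nonzero(mask); x1,x2,y1,y2=xs.min()-6,xs.max()+7,ys.min()-6,ys.max()+7
    m=cv2.resize(mask[y1:y2,x1:x2].astype(np.float32),None,fx=S,fy=S,interpolation=cv2.INTER_LINEAR)
    def f(p):
        uv=bodyhull(K,T,np.array([p[0],p[1],z]),az(p[2]*100))
        q=((uv-[x1,y1]+.5)*S-.5); h=cv2.convexHull(np.round(q*16).astype(np.int32).reshape(-1,1,2))
        im=np.zeros(m.shape,np.uint8);cv2.fillConvexPoly(im,h,1,shift=4)
        return np.abs(im-m).sum()/m.sum()
    x0=np.array([x0[0],x0[1],x0[2]/100]);best=None
    sim=np.vstack([x0,x0+[.006,0,0],x0+[0,.006,0],x0+[0,0,.05]])
    r=minimize(f,x0,method='Nelder-Mead',options=dict(initial_simplex=sim,xatol=1e-5,fatol=1e-4,maxiter=300))
    return r.x[:2],r.x[2]*100,r.fun
E
python3 - <<'E'
from cellfit import *
from cell import telemetry
T=tool(telemetry.read_state())
def bm(f,roi):
    h=cv2.cvtColor(cv2.imread(f),cv2.COLOR_BGR2HSV); m=((h[:,:,0]>112)&(h[:,:,0]<130)&(h[:,:,1]>150)); o=np.zeros_like(m);a,b,c,d=roi;o[b:d,a:c]=m[b:d,a:c];return o
m=bm('pics/w1.png',(280,160,330,250));print(m.sum(),fit(m,WK,T@WT,(.527,-.2015,107.5)))
m=bm('pics/a_top.png',(395,180,450,220));print(m.sum(),fit(m,TOPK,TOPT,(.527,-.2015,107.5)))
E
```

```text
1762 (array([ 0.5262, -0.2008]), np.float64(108.6113697443349), np.float64(0.13829609751701355))
47 (array([ 0.5267, -0.1981]), np.float64(108.67839001940828), np.float64(8.365483283996582))
```

```bash
cat >> h.py <<'E'
TO=np.array([.5112,.2055,0]);TY=.105
def tester(q,o=None,y=None):  # tester frame -> world
    return R.from_euler('z',TY if y is None else y).as_matrix()@np.array(q)+(TO if o is None else o)
def facep(q): # face coords (x up slope,y,z normal) about face middle
    return tester(np.array([0,0,.08])+FX*q[0]+FY*q[1]+FZ*q[2])
def RzT(v): return R.from_euler('z',TY).as_matrix()@v
E
python3 - <<'E'
from h import *
from cell import telemetry
T=tool(telemetry.read_state())
g=facep([-.001,-.041,.0117]);print('grip',g)
Tt=mk(g+RzT(FZ)*.13,-RzT(FZ),RzT(FX));print(Tt)
T1=T.copy();T1[2,3]+=.07
rows_to(T,T1);rows_to(T1,Tt)
E
```

```text
grip [0.508  0.1639 0.089 ]
[[ 0.5704 -0.1048  0.8146  0.4339]
 [ 0.0601  0.9945  0.0859  0.1561]
 [-0.8192  0.      0.5736  0.1955]
 [ 0.      0.      0.      1.    ]]
2 rows dist 0.07000000000000003 ang 0.0
[[-0.7,0,-0.01,0,0,0],[-0.7,0,-0.01,0,0,0]]
11 rows dist 0.35440658800905916 ang 81.89891535611945
[[0.11,0.06,-0.63,-0.82,-0.34,0.26],[0.09,0.13,-0.63,-0.82,-0.34,0.26],[0.06,0.19,-0.61,-0.82,-0.34,0.26],[0.04,0.26,-0.59,-0.82,-0.34,0.26],[0.02,0.33,-0.56,-0.82,-0.34,0.26],[0.01,0.39,-0.51,-0.82,-0.34,0.26],[0,0.44,-0.47,-0.82,-0.34,0.26],[0,0.49,-0.41,-0.82,-0.34,0.26],[0,0.54,-0.35,-0.82,-0.34,0.26],[0,0.58,-0.29,-0.82,-0.34,0.26],[0.01,0.6,-0.22,-0.82,-0.34,0.26]]
```

```bash
python3 -m handwheel '[[-0.7,0,0,0,0,0],[-0.7,0,0,0,0,0]]'; python3 -m handwheel '[[0.11,0.06,-0.63,-0.82,-0.34,0.26],[0.09,0.13,-0.63,-0.82,-0.34,0.26],[0.06,0.19,-0.61,-0.82,-0.34,0.26],[0.04,0.26,-0.59,-0.82,-0.34,0.26],[0.02,0.33,-0.56,-0.82,-0.34,0.26],[0.01,0.39,-0.51,-0.82,-0.34,0.26],[0,0.44,-0.47,-0.82,-0.34,0.26],[0,0.49,-0.41,-0.82,-0.34,0.26],[0,0.54,-0.35,-0.82,-0.34,0.26],[0,0.58,-0.29,-0.82,-0.34,0.26],[0.01,0.6,-0.22,-0.82,-0.34,0.26],[0,0,0,0,0,0]]'
cat > see.py <<'E'
import sys
from h import *
from cell import telemetry,eyes
st=telemetry.read_state();T=tool(st);np.save('pics/'+sys.argv[2]+'.npy',T);print(T,st['q'],st['wrist_force'],st['gripper_width'])
im=eyes.snapshot(sys.argv[1]);cv2.imwrite('pics/'+sys.argv[2]+'.png',im[:,:,::-1])
E
python3 see.py wrist w2
```

```text
t: 1.8
ee_pos: [0.5273, -0.181, 0.2506]
tool_rot: [0.401, 0.589, -0.402, 0.575]
wrist_force: [0.1, -0.6, 1.1]
gripper_width: 0.0851
t: 3.0
ee_pos: [0.4278, 0.1516, 0.1974]
tool_rot: [-0.029, 0.449, 0.047, 0.892]
wrist_force: [0.5, -0.4, -0.4]
gripper_width: 0.0851
[[ 0.592  -0.1108  0.7983  0.4278]
 [ 0.0586  0.9938  0.0945  0.1516]
 [-0.8038 -0.0091  0.5948  0.1974]
 [ 0.      0.      0.      1.    ]] [ 0.3403 -0.5803  2.1314 -0.1729  0.9743 -1.2929] [ 0.5094 -0.3992 -0.4085] 0.08508250606842088
```

View pics/w2.png

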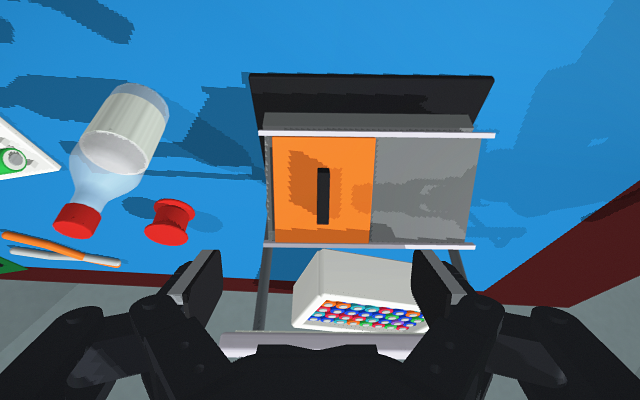

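```bash
python3 - <<'E'
import cv2
t=cv2.imread("pics/w2.png")
cv2.imwrite("pics/z6.png",cv2.resize(t[60:260,240:504],None,fx=3,fy=3,interpolation=cv2.INTER_CUBIC))
E
```

```text
(no output)
```

View pics/z6.png

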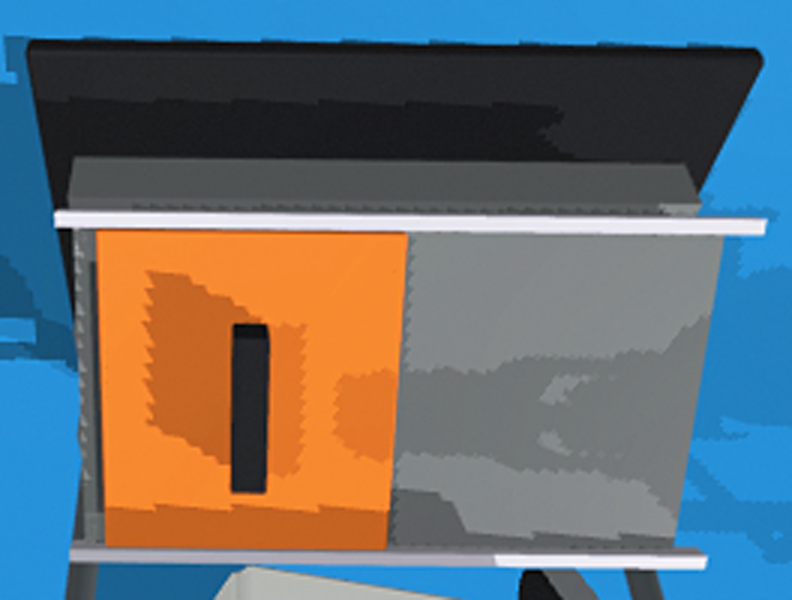

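```bash
cat > pfit.py <<'E'
from h import *
def platefit(T,pts):
    W=T@WT
    def res(p):
        Rz=R.from_euler('z',p[3]).as_matrix();r=[]
        for q,uv in pts:
            q=np.array(q)/1e3; w=p[:3]+Rz@(FX*q[0]+FY*q[1]+FZ*q[2]); r.append(proj(WK,W,w)[0]-uv)
        return np.ravel(r)
    s=least_squares(res,[.508,.164,.09,.105]);return s.x,res(s.x).reshape(-1,2)
E
python3 - <<'E'
from pfit import *
Z=lambda a,b:np.array([a,b])/3+[240,60]-.33
pts=[((-47,-42,-10),Z(97,231)),((-47,42,-10),Z(408,233)),((47,42,-10),Z(388,550)),((47,-42,-10),Z(105,550)),
((-22,-5,8),Z(232,338)),((-22,5,8),Z(269,338)),((22,5,8),Z(266,493)),((22,-5,8),Z(231,493))]
T=np.load('pics/w2.npy')
for P in (pts[:4],pts):
    x,r=platefit(T,P);print(x);print(r.T)
x[2]
E
```

```text
[0.5073 0.1647 0.093  0.1082]
[[-0.3863  0.0276 -0.0854  0.4836]
 [-0.1661  0.1422  0.4834 -0.4572]]
[0.5078 0.1646 0.0924 0.1092]
[[-0.4232 -0.3021 -0.2774  0.5294 -0.0783  0.4215  0.3303 -0.1863]
 [-0.1777  0.0464  0.1398 -0.7502 -0.2394 -0.1252  0.5943  0.4803]]
```

```bash
sed -i 's/^TO=.*/TO=np.array([.5112,.2055,0]);TY=.1085/' h.py; python3 - <<'E'
from h import *
T=np.load('pics/w2.npy')
g=np.array([.5077,.1646,.0925])
a=mk(g+RzT(FZ)*.05,-RzT(FZ),RzT(FX));b=a.copy();b[:3,3]=g+RzT(FZ)*.017
rows_to(T,a,lin=.03);rows_to(a,b,lin=.012)
E
```

```text
3 rows dist 0.08257810913229728 ang 1.5971462341608291
[[0.55,0.03,0.03,0.02,0.06,0.01],[0.55,0.03,0.03,0.02,0.06,0.01],[0.55,0.03,0.04,0.02,0.06,0.01]]
3 rows dist 0.032999999999999995 ang 0.0
[[0.22,0,0,0,0,0],[0.22,0,0,0,0,0],[0.22,0,0,0,0,0]]
```

```bash
python3 -m handwheel '[[0.55,0.03,0.03,0.02,0.06,0.01],[0.55,0.03,0.03,0.02,0.06,0.01],[0.55,0.03,0.04,0.02,0.06,0.01],[0,0,0,0,0,0],[0,0,0,0,0,0]]' -0.3
python3 - <<'E'
from h import *
from cell import telemetry
st=telemetry.read_state();T=tool(st);print(st['gripper_width'])
g=np.array([.5077,.1646,.0925])
b=mk(g+RzT(FZ)*.017,-RzT(FZ),RzT(FX))
rows_to(T,b,lin=.012)
E
```

```text
t: 3.55
ee_pos: [0.4863, 0.1538, 0.1379]
tool_rot: [-0.018, 0.458, 0.038, 0.888]
wrist_force: [0.1, 0.0, 0.6]
gripper_width: 0.03
0.03000399218902256
3 rows dist 0.03494804716116091 ang 1.4458049789013123
[[0.22,0.06,-0.05,-0.05,0.02,0.03],[0.22,0.06,-0.05,-0.05,0.02,0.03],[0.22,0.06,-0.05,-0.05,0.02,0.03]]
```

```bash
python3 -m handwheel '[[0.0,0.16,-0.14,-0.15,0.06,0.09],[0.22,0.02,0,0,0,0]]'
python3 - <<'E'
from h import *
from cell import telemetry
st=telemetry.read_state();T=tool(st);print(st['gripper_width'])
g=np.array([.5077,.1646,.0925])
b=mk(g+RzT(FZ)*.017,-RzT(FZ),RzT(FX))
rows_to(T,b,lin=.012)
E
python3 see.py wrist w3
```

```text
t: 3.75
ee_pos: [0.4866, 0.1624, 0.1281]
tool_rot: [-0.023, 0.46, 0.048, 0.886]
wrist_force: [0.1, -0.0, 0.3]
gripper_width: 0.03
0.02999464513407154
3 rows dist 0.024546512618350294 ang 0.24003379134830388
[[0.16,0,-0.02,-0.01,0.01,0],[0.16,0,-0.02,-0.01,0.01,0],[0.16,0,-0.02,-0.01,0.01,0]]
[[ 0.5722 -0.1072  0.8131  0.4866]
 [ 0.0642  0.9942  0.086   0.1624]
 [-0.8176  0.003   0.5758  0.1281]
 [ 0.      0.      0.      1.    ]] [ 0.3062 -0.2771  2.056  -0.1615  0.7645 -1.2889] [ 0.1489 -0.0117  0.3242] 0.02999464513407154
```

View pics/w3.png

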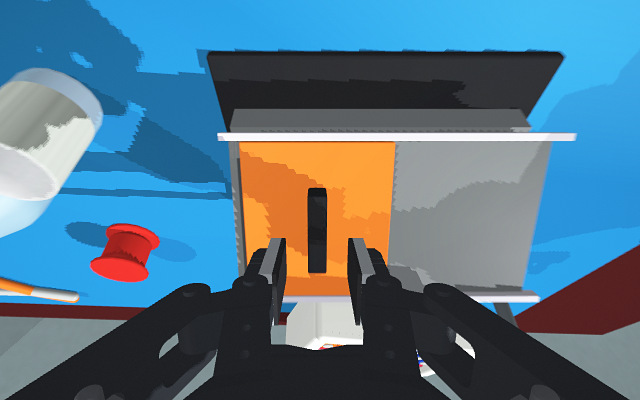

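Rib (col 317, rows 188-272) is centred between the jaws (cols 275-357). Descend and close.

```bash
python3 -m handwheel '[[0.18,0,-0.02,0,0,0],[0.18,0,-0.02,0,0,0],[0.12,0,-0.02,0,0,0],[0,0,0,0,0,0]]'
python3 -m handwheel '[[0,0,0,0,0,0],[0,0,0,0,0,0],[0,0,0,0,0,0],[0,0,0,0,0,0]]' -1 30
python3 see.py wrist w4
```

```text
t: 4.2
ee_pos: [0.4983, 0.1639, 0.1057]
tool_rot: [-0.023, 0.459, 0.049, 0.887]
wrist_force: [-0.4, -0.5, 0.2]
gripper_width: 0.0301
t: 4.6
ee_pos: [0.4981, 0.1639, 0.1057]
tool_rot: [-0.023, 0.46, 0.049, 0.886]
wrist_force: [3.2, 0.7, -2.8]
gripper_width: 0.009
[[ 0.5727 -0.1078  0.8126  0.4981]
 [ 0.0648  0.9942  0.0863  0.1639]
 [-0.8172  0.0032  0.5764  0.1057]
 [ 0.      0.      0.      1.    ]] [ 0.3006 -0.2041  2.0458 -0.1678  0.7009 -1.2822] [ 3.1731  0.7454 -2.7738] 0.008986832808338022
```

View pics/w4.png

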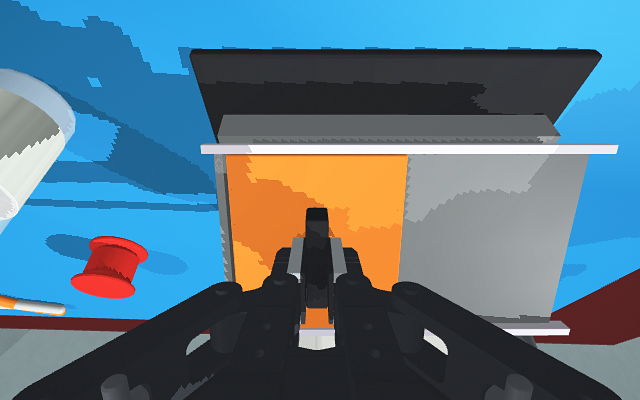

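```bash
python3 -m handwheel '[[-0.02,0.2,0,0,0,0],[0,0.2,0,0,0,0],[0,0.2,0,0,0,0],[0,0.2,0,0,0,0]]'
python3 -m handwheel '[[0,0.2,0,0,0,0],[0,0.2,0,0,0,0],[0,0.2,0,0,0,0]]';python3 see.py wrist w5
```

```text
t: 5.05
ee_pos: [0.4941, 0.2022, 0.1057]
tool_rot: [-0.024, 0.459, 0.047, 0.887]
wrist_force: [1.2, -1.7, -0.9]
gripper_width: 0.0089
t: 5.35
ee_pos: [0.4909, 0.2323, 0.1057]
tool_rot: [-0.024, 0.459, 0.046, 0.887]
wrist_force: [2.0, -1.6, -1.3]
gripper_width: 0.009
[[ 0.5738 -0.1032  0.8125  0.4909]
 [ 0.0585  0.9947  0.0851  0.2323]
 [-0.8169 -0.0013  0.5768  0.1057]
 [ 0.      0.      0.      1.    ]] [ 0.4737 -0.1222  1.9746 -0.3188  0.7331 -1.0238] [ 2.0021 -1.5704 -1.3079] 0.0089637173244086
```

```bash
python3 -m handwheel '[[0,0.2,0,0,0,0],[0,0.1,0,0,0,0]]'
python3 -m handwheel '[[0,0.08,0,0,0,0],[0,0.08,0,0,0,0]]';python3 -m handwheel '[[0,0.08,0,0,0,0]]';
```

```text
t: 5.6
ee_pos: [0.4893, 0.2481, 0.1057]
tool_rot: [-0.025, 0.459, 0.046, 0.887]
wrist_force: [1.0, -1.3, -1.2]
gripper_width: 0.0091
t: 5.8
ee_pos: [0.4892, 0.2496, 0.1057]
tool_rot: [-0.03, 0.461, 0.039, 0.886]
wrist_force: [-5.7, -29.0, 12.8]
gripper_width: 0.0092
t: 5.9
ee_pos: [0.4892, 0.2496, 0.1056]
tool_rot: [-0.032, 0.461, 0.036, 0.886]
wrist_force: [-5.7, -24.1, 11.2]
gripper_width: 0.0089
```

```bash
python3 -m handwheel '[[0,-0.03,0,0,0,0],[0,0,0,0,0,0],[0,0,0,0,0,0],[0,0,0,0,0,0]]' -0.3; python3 -m handwheel '[[-0.4,0,0,0,0,0],[-0.8,-0.4,0,0,0,0.1],[-0.8,-0.4,0,0,0,0.1],[-0.3,-0.2,0,0,0,0],[0,0,0,0,0,0]]'
python3 see.py wrist w6; python3 see.py side s6
```

```text
t: 6.3
ee_pos: [0.49, 0.2472, 0.1066]
tool_rot: [-0.031, 0.461, 0.035, 0.886]
wrist_force: [0.1, -0.4, 0.2]
gripper_width: 0.0298
t: 6.8
ee_pos: [0.4265, 0.1929, 0.2039]
tool_rot: [-0.026, 0.462, 0.05, 0.885]
wrist_force: [0.4, 0.4, -0.8]
gripper_width: 0.0299
[[ 0.5681 -0.1127  0.8152  0.4265]
 [ 0.065   0.9936  0.092   0.1929]
 [-0.8204  0.0007  0.5718  0.2039]
 [ 0.      0.      0.      1.    ]] [ 0.4498 -0.4991  2.0581 -0.2241  1.0119 -1.1704] [ 0.395   0.4186 -0.7689] 0.029922781053173253
[[ 0.5673 -0.1128  0.8158  0.4267]
 [ 0.0648  0.9936  0.0924  0.1932]
 [-0.821   0.0005  0.571   0.203 ]
 [ 0.      0.      0.      1.    ]] [ 0.4505 -0.4966  2.058  -0.2245  1.0108 -1.1694] [ 0.7471 -0.029   1.2989] 0.02989538595999049
```

View pics/w6.png

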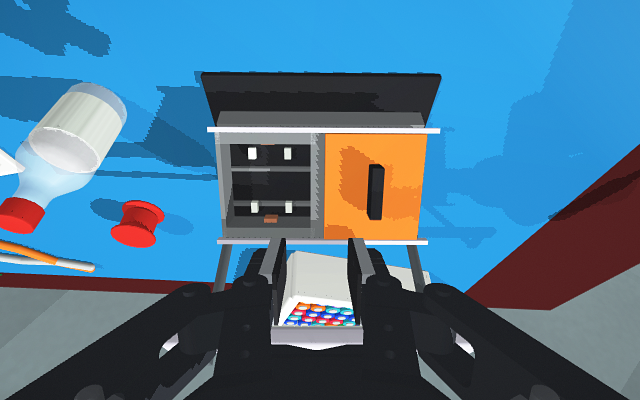

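```bash
python3 - <<'E'
import cv2
t=cv2.imread("pics/w6.png")
cv2.imwrite("pics/z7.png",cv2.resize(t[90:260,200:445],None,fx=3.2,fy=3.2,interpolation=cv2.INTER_CUBIC))
E
```

```text
(no output)
```

View pics/z7.png

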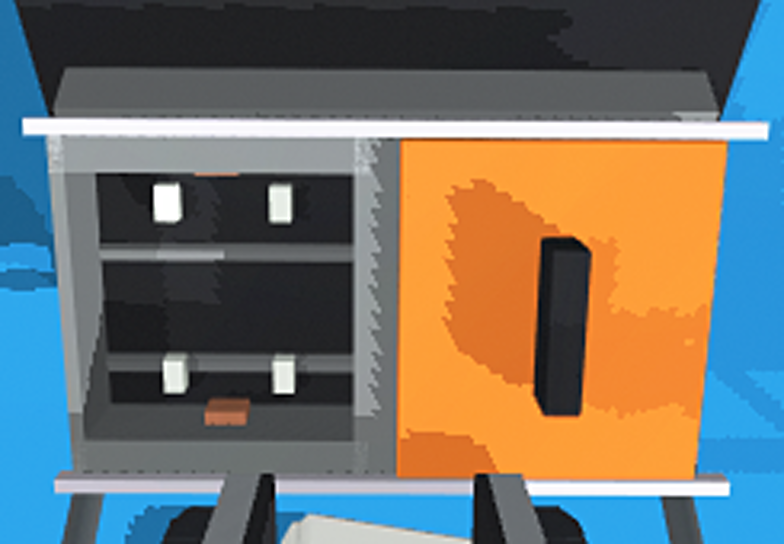

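```bash
python3 - <<'E'
from pfit import *
Z=lambda a,b:np.array([a,b])/3.2+[200,90]-.34
pts=[((-47,-42,-10),Z(399,139)),((-47,42,-10),Z(728,140)),((47,42,-10),Z(697,480)),((47,-42,-10),Z(397,477)),
((-22,-5,8),Z(540,250)),((-22,5,8),Z(589,253)),((22,5,8),Z(581,416)),((22,-5,8),Z(534,414))]
T=np.load('pics/w6.npy')
x,r=platefit(T,pts[:4]);print(x);x,r=platefit(T,pts);print(x);print(r.T)
Rz=R.from_euler('z',x[3]).as_matrix();F=Rz@np.c_[FX,FY,FZ]
seat=x[:3]+F@[0,-.092,-.033];print('seat',seat)
im=cv2.imread('pics/w6.png');im=cv2.resize(im,None,fx=4,fy=4,interpolation=cv2.INTER_CUBIC)
def poly(ps,c):
    uv=proj(WK,T@WT,np.array([seat+F@(np.array(p)/1e3) for p in ps]));q=np.round((uv+.5)*4-.5).astype(np.int32)
    cv2.polylines(im,[q.reshape(-1,1,2)],True,c,1)
poly([(-37.5,-38,18),(37.5,-38,18),(37.5,38,18),(-37.5,38,18)],(0,255,255))
poly([(-37.5,-38,-13),(37.5,-38,-13),(37.5,38,-13),(-37.5,38,-13)],(0,255,0))
for sx in (-26,26):
    for sy in (-16.5,16.5):
        poly([(sx-5,sy-3,-5),(sx+5,sy-3,-5),(sx+5,sy+3,-5),(sx-5,sy+3,-5)],(0,0,255))
cv2.imwrite('pics/o1.png',im[400:1000,820:1600])
E
```

```text
[0.4974 0.2498 0.0929 0.1123]
[0.4982 0.2491 0.0924 0.118 ]
[[-0.8292 -1.3433 -1.083  -0.4671  2.3907 -0.2384 -0.6167  1.968 ]
 [ 0.4395 -0.2265 -0.5092  0.6833 -0.3169 -1.2953  0.3283  0.988 ]]
seat [0.5278 0.16   0.0654]
```

View pics/o1.png

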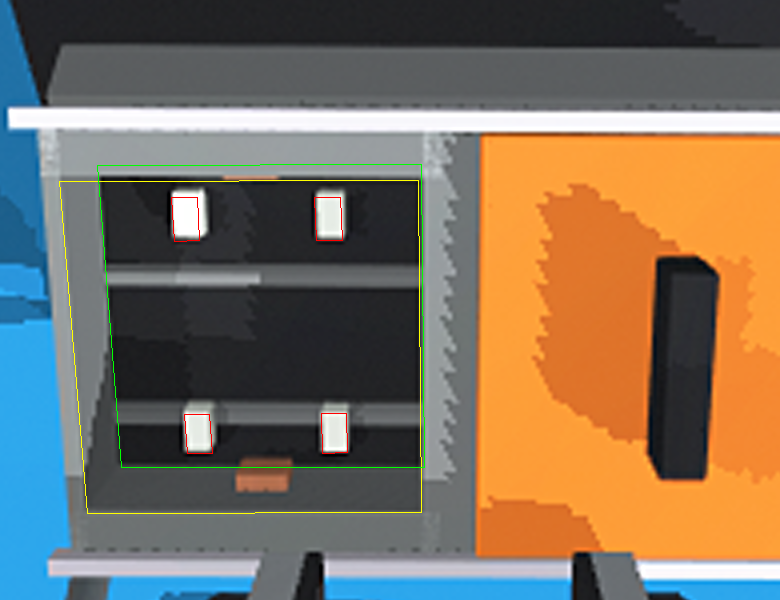

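```bash
cat >> h.py <<'E'
SEAT=np.array([.5274,.1600,.0655]);TY=.112
E
python3 - <<'E'
from h import *
from cell import telemetry
T=tool(telemetry.read_state())
T1=T.copy();T1[:3,3]+=[-.02,-.04,.07]
rows_to(T,T1)
c=np.array([.5262,-.201,.25])
T2=mk(c,[0,0,-1],az(-72)); rows_to(T1,T2)
E
```

```text
2 rows dist 0.08306623862918074 ang 0.0
[[-0.71,-0.38,0.2,0,0,0],[-0.71,-0.38,0.2,0,0,0]]
12 rows dist 0.3746353007035978 ang 84.66874571444203
[[0.1,-0.61,0.09,0.79,0.3,-0.25],[0.12,-0.59,0.16,0.79,0.3,-0.25],[0.13,-0.57,0.23,0.79,0.3,-0.25],[0.14,-0.53,0.29,0.79,0.3,-0.25],[0.14,-0.49,0.36,0.79,0.3,-0.25],[0.14,-0.44,0.41,0.79,0.3,-0.25],[0.14,-0.39,0.47,0.79,0.3,-0.25],[0.13,-0.33,0.51,0.79,0.3,-0.25],[0.12,-0.27,0.55,0.79,0.3,-0.25],[0.1,-0.2,0.58,0.79,0.3,-0.25],[0.08,-0.13,0.6,0.79,0.3,-0.25],[0.06,-0.06,0.62,0.79,0.3,-0.25]]
```

```bash
python3 -m handwheel '[[-0.71,-0.38,0.2,0,0,0],[-0.71,-0.38,0.2,0,0,0]]'; python3 -m handwheel '[[0.1,-0.61,0.09,0.79,0.3,-0.25],[0.12,-0.59,0.16,0.79,0.3,-0.25],[0.13,-0.57,0.23,0.79,0.3,-0.25],[0.14,-0.53,0.29,0.79,0.3,-0.25],[0.14,-0.49,0.36,0.79,0.3,-0.25],[0.14,-0.44,0.41,0.79,0.3,-0.25],[0.14,-0.39,0.47,0.79,0.3,-0.25],[0.13,-0.33,0.51,0.79,0.3,-0.25],[0.12,-0.27,0.55,0.79,0.3,-0.25],[0.1,-0.2,0.58,0.79,0.3,-0.25],[0.08,-0.13,0.6,0.79,0.3,-0.25],[0.06,-0.06,0.62,0.79,0.3,-0.25]]' 0.1
python3 -m handwheel '[[0,0,0,1,0,0],[0,0,0,1,0,0],[0,0,0,1,0,0],[0,0,0,1,0,0],[0,0,0,1,0,0],[0,0,0,1,0,0],[0,0,0,1,0,0],[0,0,0,1,0,0],[0,0,0,1,0,0],[0,0,0,1,0,0],[0,0,0,1,0,0],[0,0,0,1,0,0]]'
python3 - <<'E'
from h import *
from cell import telemetry
st=telemetry.read_state();T=tool(st);print(T,st['q'],st['gripper_width'])
E
```

```text
t: 7.1
ee_pos: [0.4056, 0.1538, 0.2633]
tool_rot: [-0.03, 0.471, 0.051, 0.88]
wrist_force: [0.2, 0.3, -0.0]
gripper_width: 0.0297
t: 8.3
ee_pos: [0.5285, -0.2092, 0.221]
tool_rot: [0.417, 0.581, -0.437, 0.545]
wrist_force: [0.5, -0.3, -0.2]
gripper_width: 0.0472
t: 9.5
ee_pos: [0.5341, -0.2096, 0.1789]
tool_rot: [-0.666, -0.044, 0.744, -0.021]
wrist_force: [0.3, -0.1, -0.4]
gripper_width: 0.0469
[[-0.1108  0.09   -0.9898  0.5341]
 [ 0.0262 -0.9953 -0.0934 -0.2096]
 [-0.9935 -0.0363  0.108   0.1789]
 [ 0.      0.      0.      1.    ]] [-0.4284  0.3045  1.2689 -0.0223  1.6802  1.0491] 0.046891100465977636
```

```bash
python3 - <<'E'
from h import *
from cell import telemetry
T=tool(telemetry.read_state())
T2=mk([.5262,-.201,.18],[0,0,-1],az(107.9)); rows_to(T,T2)
E
```

```text
11 rows dist 0.011698763961248125 ang 77.61253307434606
[[0,-0.02,0.01,0.88,0.08,-0.03],[0,-0.02,0.01,0.88,0.08,-0.03],[0,-0.01,0.02,0.88,0.08,-0.03],[0,-0.01,0.02,0.88,0.08,-0.03],[0,-0.01,0.02,0.88,0.08,-0.03],[0,-0.01,0.02,0.88,0.08,-0.03],[0,0,0.02,0.88,0.08,-0.03],[0,0,0.02,0.88,0.08,-0.03],[0,0,0.02,0.88,0.08,-0.03],[0,0,0.02,0.88,0.08,-0.03],[0,0.01,0.02,0.88,0.08,-0.03]]
```

```bash
python3 -m handwheel '[[-0.06,-0.02,0.01,0.88,0.08,-0.03],[-0.06,-0.02,0.01,0.88,0.08,-0.03],[-0.06,-0.01,0.02,0.88,0.08,-0.03],[-0.06,-0.01,0.02,0.88,0.08,-0.03],[-0.06,-0.01,0.02,0.88,0.08,-0.03],[-0.06,-0.01,0.02,0.88,0.08,-0.03],[-0.06,0,0.02,0.88,0.08,-0.03],[-0.06,0,0.02,0.88,0.08,-0.03],[-0.06,0,0.02,0.88,0.08,-0.03],[-0.06,0,0.02,0.88,0.08,-0.03],[-0.06,0.01,0.02,0.88,0.08,-0.03],[0,0,0,0,0,0]]'
python3 see.py wrist w7
python3 - <<'E'
from h import *
from cell import telemetry
T=tool(telemetry.read_state())
T2=mk([.5262,-.201,.12],[0,0,-1],az(107.9)); rows_to(T,T2,lin=.025)
E
```

```text
t: 10.7
ee_pos: [0.5328, -0.1958, 0.177]
tool_rot: [-0.547, 0.438, 0.57, 0.428]
wrist_force: [-0.2, -0.8, 0.0]
gripper_width: 0.0468
[[-0.0349 -0.968  -0.2486  0.5328]
 [ 0.0089 -0.249   0.9685 -0.1958]
 [-0.9994  0.0316  0.0173  0.177 ]
 [ 0.      0.      0.      1.    ]] [-0.4145  0.2326  1.3552 -0.0059  1.5894  2.4755] [-0.1831 -0.8026  0.0431] 0.046836289005247625
3 rows dist 0.05697080842658676 ang 3.9235604392250925
[[0.38,0.04,-0.03,-0.14,0.05,-0.08],[0.38,0.04,-0.03,-0.14,0.05,-0.08],[0.38,0.05,-0.02,-0.14,0.05,-0.08]]
```

View pics/w7.png

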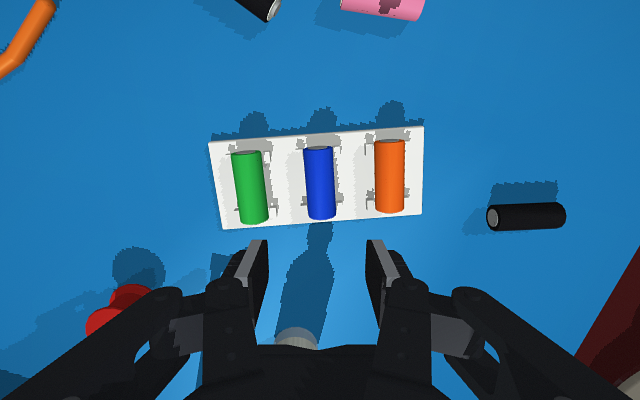

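```bash
cat > bf.py <<'E'
import sys
from cellfit import *
T=np.load(f'pics/{sys.argv[1]}.npy');r=list(map(int,sys.argv[2:6]))
h=cv2.cvtColor(cv2.imread(f'pics/{sys.argv[1]}.png'),cv2.COLOR_BGR2HSV); m=((h[:,:,0]>112)&(h[:,:,0]<130)&(h[:,:,1]>150)); o=np.zeros_like(m);o[r[1]:r[3],r[0]:r[2]]=m[r[1]:r[3],r[0]:r[2]]
# visible body ends at minus rim
import cellfit
print(o.sum(),fit(o,WK,T@WT,(.5262,-.201,107.9)))
E
python3 bf.py w7 295 135 345 225
```

```text
1946 (array([ 0.525 , -0.1966]), np.float64(108.31107677175615), np.float64(0.13114842772483826))
```

```bash
python3 -m handwheel '[[0.38,0.04,-0.03,-0.14,0.05,-0.08],[0.38,0.04,-0.03,-0.14,0.05,-0.08],[0.38,0.05,-0.02,-0.14,0.05,-0.08],[0,0,0,0,0,0]]'
python3 see.py wrist w8
```

```text
t: 11.15
ee_pos: [0.5264, -0.2003, 0.1121]
tool_rot: [-0.574, 0.411, 0.577, 0.411]
wrist_force: [0.2, -0.5, -0.2]
gripper_width: 0.0469
[[-0.0033 -0.9459 -0.3246  0.5264]
 [ 0.0014 -0.3246  0.9459 -0.2003]
 [-1.      0.0027  0.0024  0.1121]
 [ 0.      0.      0.      1.    ]] [-0.429   0.2512  1.4666 -0.0001  1.4274  2.382 ] [ 0.1933 -0.4753 -0.2354] 0.046902648691139213
```

View pics/w8.png

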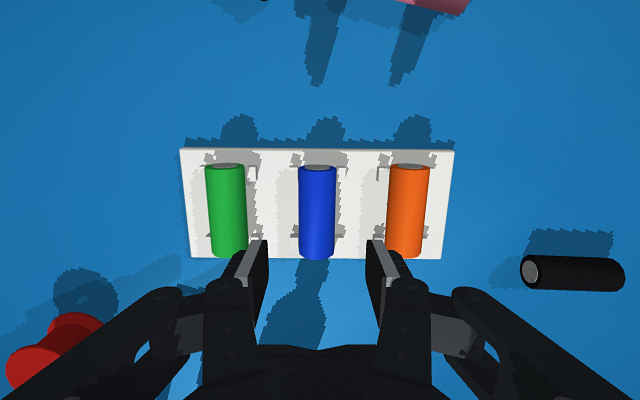

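```bash
python3 bf.py w8 290 155 345 270
python3 - <<'E'
from h import *
from cell import telemetry
T=tool(telemetry.read_state())
h=cv2.cvtColor(cv2.imread('pics/w8.png'),cv2.COLOR_BGR2HSV); m=((h[:,:,0]>112)&(h[:,:,0]<130)&(h[:,:,1]>150))
for r in (175,190,205,220,235,250,257,259):
    c=np.nonzero(m[r,290:345])[0]+290; print(r,c.min() if len(c) else 0,c.max() if len(c) else 0)
# predicted silhouette for several
from cellfit import bodyhull
for c in ([.5256,-.199,.021],[.5262,-.201,.021]):
    uv=bodyhull(WK,T@WT,np.array(c),az(108.3));print(c,uv.min(0),uv.max(0))
E
```

```text
3160 (array([ 0.5252, -0.1967]), np.float64(108.64708807827641), np.float64(0.1274290382862091))
175 298 335
190 299 335
205 299 334
220 299 334
235 299 333
250 299 333
257 304 328
259 316 320
[0.5256, -0.199, 0.021] [299.537  161.4752] [338.0448 258.2175]
[0.5262, -0.201, 0.021] [299.6128 158.5716] [338.225  255.4709]
```

```bash
python3 - <<'E'
from h import *
from cell import telemetry
T=tool(telemetry.read_state())
T2=mk([.5253,-.198,.06],[0,0,-1],az(108.4)); rows_to(T,T2,lin=.02)
E
```

```text
3 rows dist 0.05395178817878536 ang 0.49272660588284356
[[0.36,0.01,0.02,0.02,0,0],[0.36,0.01,0.02,0.02,0,0],[0.36,0.01,0.02,0.02,0,0]]
```

```bash
python3 -m handwheel '[[0.35,0.01,0.02,0.02,0,0],[0.35,0.01,0.02,0.02,0,0],[0.25,0.01,0.02,0.02,0,0],[0,0,0,0,0,0]]'
python3 - <<'E'
from h import *
from cell import telemetry
T=tool(telemetry.read_state())
T2=mk([.5253,-.198,.0335],[0,0,-1],az(108.4)); rows_to(T,T2,lin=.015)
E
```

```text
t: 11.6
ee_pos: [0.5279, -0.1987, 0.0681]
tool_rot: [0.575, -0.412, -0.573, -0.413]
wrist_force: [0.4, 0.1, 0.2]
gripper_width: 0.047
3 rows dist 0.0347318091493503 ang 0.2728386641149916
[[0.23,0.02,0.01,0.01,0,0],[0.23,0.02,0.01,0.01,0,0],[0.23,0.01,0.01,0.01,0,0]]
```

```bash
python3 -m handwheel '[[0.12,0.05,0.02,0.02,0,0],[0.2,0.01,0.01,0,0,0]]'
python3 - <<'E'
from h import *
from cell import telemetry
T=tool(telemetry.read_state())
T2=mk([.5253,-.198,.0335],[0,0,-1],az(108.4)); rows_to(T,T2,lin=.012)
E
python3 see.py wrist w9
```

```text
t: 11.8
ee_pos: [0.5263, -0.1989, 0.0543]
tool_rot: [0.576, -0.413, -0.571, -0.414]
wrist_force: [-0.2, -0.5, -0.4]
gripper_width: 0.0465
2 rows dist 0.020856634908575145 ang 0.43312648115030034
[[0.21,0.01,0.01,0.01,-0.02,0.02],[0.21,0.01,0.01,0.01,-0.02,0.02]]
[[ 0.0066 -0.9483 -0.3174  0.5263]
 [-0.0032 -0.3174  0.9483 -0.1989]
 [-1.     -0.0052 -0.0052  0.0543]
 [ 0.      0.      0.      1.    ]] [-0.4269  0.3088  1.5214 -0.0002  1.3041  2.3918] [-0.1908 -0.5052 -0.4357] 0.04651092228570098
```

View pics/w9.png

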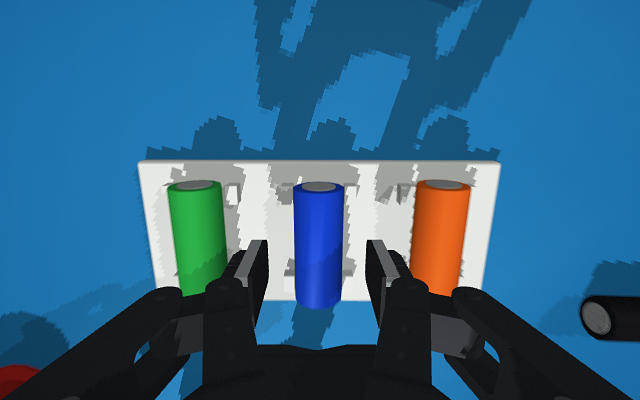

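```bash
python3 -m handwheel '[[0.1,0.01,0.01,0.01,-0.02,0.02],[0.18,0.01,0.01,0.01,-0.02,0.02],[0.12,0,0,0,0,0],[0,0,0,0,0,0]]' -0.06
```

```text
t: 12.25
ee_pos: [0.524, -0.1979, 0.0305]
tool_rot: [-0.572, 0.414, 0.575, 0.414]
wrist_force: [-0.3, 0.0, -0.1]
gripper_width: 0.04
```

```bash
python3 -m handwheel '[[-0.08,-0.02,0,0,0,0],[0,0,0,0,0,0]]'; python3 -m handwheel '[[0,0,0,0,0,0],[0,0,0,0,0,0],[0,0,0,0,0,0],[0,0,0,0,0,0],[0,0,0,0,0,0]]' -1 45
python3 see.py wrist w10
```

```text
t: 12.45
ee_pos: [0.5252, -0.1976, 0.0348]
tool_rot: [-0.572, 0.414, 0.575, 0.414]
wrist_force: [-0.3, -0.2, 0.3]
gripper_width: 0.0403
t: 12.95
ee_pos: [0.5255, -0.1977, 0.0357]
tool_rot: [-0.572, 0.414, 0.574, 0.414]
wrist_force: [0.7, -0.9, -0.0]
gripper_width: 0.0244
[[-0.0024 -0.9492 -0.3146  0.5255]
 [ 0.0012 -0.3146  0.9492 -0.1977]
 [-1.      0.0019  0.0019  0.0357]
 [ 0.      0.      0.      1.    ]] [-0.4257  0.3375  1.5271  0.0001  1.2797  2.3958] [ 0.6709 -0.8891 -0.0417] 0.024408391313722057
```

View pics/w10.png

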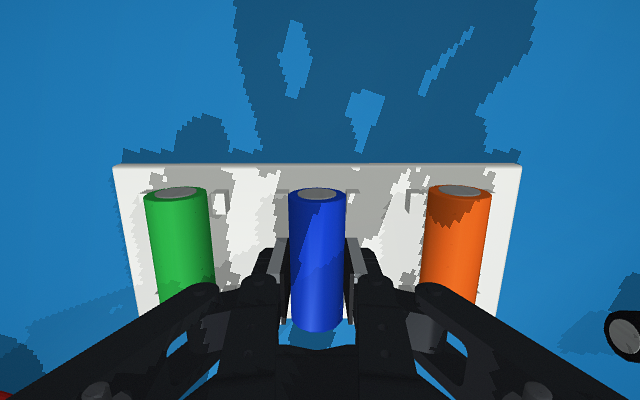

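```bash
python3 -m handwheel '[[-0.2,0,0,0,0,0],[-0.5,0,0,0,0,0],[-0.8,0,0,0,0,0],[-0.8,0,0,0,0,0],[-0.8,0,0,0,0,0],[-0.8,0,0,0,0,0],[-0.4,0,0,0,0,0]]'; python3 see.py wrist w11
```

```text
t: 13.7
ee_pos: [0.5239, -0.1971, 0.2585]
tool_rot: [-0.57, 0.415, 0.577, 0.413]
wrist_force: [-0.0, 0.3, -0.7]
gripper_width: 0.0244
[[-0.0093 -0.9492 -0.3145  0.5239]
 [ 0.0043 -0.3146  0.9492 -0.1971]
 [-0.9999  0.0074  0.007   0.2585]
 [ 0.      0.      0.      1.    ]] [-0.4258  0.1568  1.2783  0.0001  1.7167  2.3958] [-0.0418  0.3438 -0.6882] 0.02438326192958974
```

View pics/w11.png

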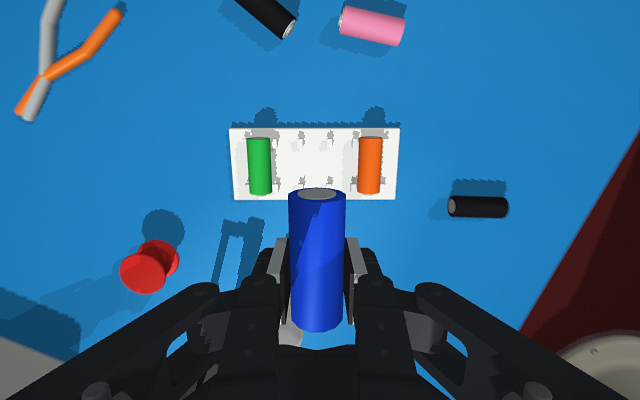

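```bash
python3 - <<'E'
from h import *
for dz in (-.003,0,.003):
  for dx in (.012,.0147):
    print(dz,dx,proj(WK,WT,[[dx,0,dz-.0325],[dx-.013,0,dz-.0325],[dx+.013,0,dz-.0325],[dx-.013,0,dz+.03],[dx,-.013,dz-.0325],[dx,.013,dz-.0325]]).round(1).tolist())
im=cv2.imread('pics/w11.png');cv2.imwrite('pics/z8.png',cv2.resize(im[170:345,270:370],None,fx=4,fy=4,interpolation=cv2.INTER_CUBIC)[:600])
cv2.imwrite('pics/z8.png',cv2.resize(im[175:345,250:390],None,fx=3.5,fy=3.5,interpolation=cv2.INTER_CUBIC))
E
```

```text
-0.003 0.012 [[317.2, 187.1], [317.3, 195.3], [317.1, 180.3], [317.1, 331.0], [286.9, 187.1], [347.6, 187.2]]
-0.003 0.0147 [[317.2, 185.6], [317.3, 193.5], [317.1, 179.0], [317.1, 327.0], [287.4, 185.6], [347.0, 185.6]]
0 0.012 [[317.2, 193.9], [317.3, 202.7], [317.1, 186.5], [317.1, 336.7], [287.1, 193.9], [347.4, 193.9]]
0 0.0147 [[317.2, 192.2], [317.3, 200.7], [317.1, 185.2], [317.1, 332.6], [287.6, 192.2], [346.8, 192.3]]
0.003 0.012 [[317.2, 200.5], [317.3, 210.0], [317.1, 192.7], [317.1, 342.3], [287.2, 200.5], [347.2, 200.6]]
0.003 0.0147 [[317.2, 198.8], [317.3, 207.9], [317.1, 191.2], [317.1, 338.1], [287.8, 198.8], [346.6, 198.8]]
```

View pics/z8.png

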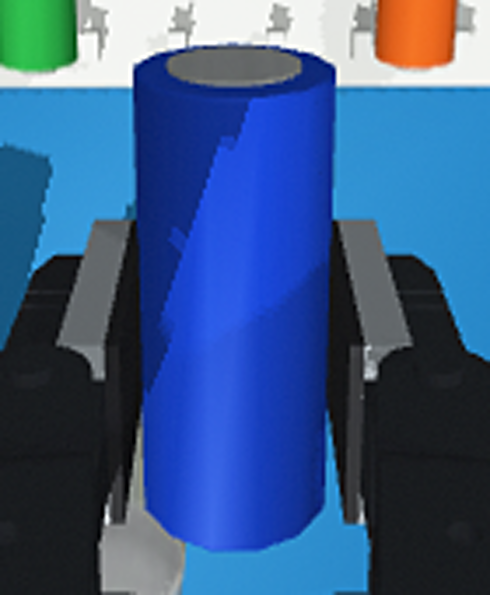

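```bash
python3 -m handwheel '[[-0.07,0,0,-1,0,0],[-0.07,0,0,-1,0,0],[-0.07,0,0,-1,0,0],[-0.07,0,0,-1,0,0],[-0.07,0,0,-1,0,0],[-0.07,0,0,-1,0,0],[-0.07,0,0,-1,0,0],[-0.07,0,0,-1,0,0],[-0.07,0,0,-1,0,0],[-0.07,0,0,-1,0,0],[-0.07,0,0,-1,0,0],[-0.07,0,0,-1,0,0]]'
python3 -m handwheel '[[-0.07,0,0,-1,0,0],[-0.07,0,0,-1,0,0],[-0.07,0,0,-1,0,0],[-0.07,0,0,-1,0,0],[-0.07,0,0,-1,0,0],[-0.07,0,0,-1,0,0],[-0.07,0,0,-1,0,0],[-0.07,0,0,-1,0,0],[-0.07,0,0,-1,0,0],[-0.07,0,0,-1,0,0]]'
python3 - <<'E'
from h import *
from cell import telemetry
st=telemetry.read_state();T=tool(st);print(T,st['q'])
fz=RzT(FZ)
T2=mk(SEAT+.14*fz-.03*RzT(FX),-fz,RzT(FX));print(T2[:3,3])
T1=T2.copy();T1[:3,3]+=[-.02,-.02,.05]
rows_to(T,T1)
E
```

```text
t: 14.95
ee_pos: [0.5226, -0.1965, 0.3068]
tool_rot: [-0.684, -0.173, 0.687, -0.171]
wrist_force: [0.3, 0.6, -1.9]
gripper_width: 0.0243
t: 15.95
ee_pos: [0.5208, -0.1957, 0.3419]
tool_rot: [0.397, 0.588, -0.398, 0.581]
wrist_force: [-1.0, -0.6, -1.4]
gripper_width: 0.0242
[[-0.009   0.9296  0.3685  0.5208]
 [ 0.0041  0.3686 -0.9296 -0.1957]
 [-1.     -0.0069 -0.0071  0.3419]
 [ 0.      0.      0.      1.    ]] [-0.4259  0.1482  1.1233  0.      1.8801 -0.8033]
[0.4232 0.1483 0.163 ]
11 rows dist 0.36797974930500293 ang 81.73956335493322
[[0.24,0.02,-0.62,-0.82,-0.35,0.26],[0.21,0.08,-0.63,-0.82,-0.35,0.26],[0.18,0.15,-0.63,-0.82,-0.35,0.26],[0.16,0.21,-0.61,-0.82,-0.35,0.26],[0.14,0.28,-0.59,-0.82,-0.35,0.26],[0.12,0.34,-0.56,-0.82,-0.35,0.26],[0.11,0.4,-0.53,-0.82,-0.35,0.26],[0.1,0.45,-0.48,-0.82,-0.35,0.26],[0.1,0.5,-0.43,-0.82,-0.35,0.26],[0.1,0.54,-0.38,-0.82,-0.35,0.26],[0.1,0.58,-0.32,-0.82,-0.35,0.26]]
```

```bash
python3 -m handwheel '[[0.24,0.02,-0.62,-0.82,-0.35,0.26],[0.21,0.08,-0.63,-0.82,-0.35,0.26],[0.18,0.15,-0.63,-0.82,-0.35,0.26],[0.16,0.21,-0.61,-0.82,-0.35,0.26],[0.14,0.28,-0.59,-0.82,-0.35,0.26],[0.12,0.34,-0.56,-0.82,-0.35,0.26],[0.11,0.4,-0.53,-0.82,-0.35,0.26],[0.1,0.45,-0.48,-0.82,-0.35,0.26],[0.1,0.5,-0.43,-0.82,-0.35,0.26],[0.1,0.54,-0.38,-0.82,-0.35,0.26],[0.1,0.58,-0.32,-0.82,-0.35,0.26],[0,0,0,0,0,0]]'
cat > plc.py <<'E'
import sys
from h import *
from cell import telemetry
st=telemetry.read_state();T=tool(st)
F=np.c_[RzT(FX),RzT(FY),RzT(FZ)]
off=np.array([float(v) for v in sys.argv[1:4]])/1e3
print('tcp in bay mm',F.T@(T[:3,3]-SEAT)*1e3, st['wrist_force'])
T2=mk(SEAT+F@off,-F[:,2],F[:,0]);rows_to(T,T2,lin=float(sys.argv[4]) if len(sys.argv)>4 else .02)
E
python3 plc.py 0 0 80 .03; python3 see.py wrist w12
```

```text
t: 17.15
ee_pos: [0.3899, 0.1342, 0.1996]
tool_rot: [-0.045, 0.45, 0.069, 0.889]
wrist_force: [-0.2, 0.4, -1.1]
gripper_width: 0.0245
tcp in bay mm [-37.3985 -10.3129 189.9073] [-0.1706  0.4197 -1.0632]
4 rows dist 0.11655304673999631 ang 3.3913883390131536
[[0.55,0.03,0.18,0.09,0.04,-0.03],[0.55,0.04,0.18,0.09,0.04,-0.03],[0.55,0.04,0.18,0.09,0.04,-0.03],[0.55,0.05,0.18,0.09,0.04,-0.03]]
[[ 0.5864 -0.1626  0.7935  0.3899]
 [ 0.0818  0.9865  0.1418  0.1342]
 [-0.8059 -0.0183  0.5918  0.1996]
 [ 0.      0.      0.      1.    ]] [ 0.3024 -0.7608  2.2276 -0.1116  1.0503 -1.4135] [-0.1706  0.4197 -1.0632] 0.024455195562272578
```

View pics/w12.png

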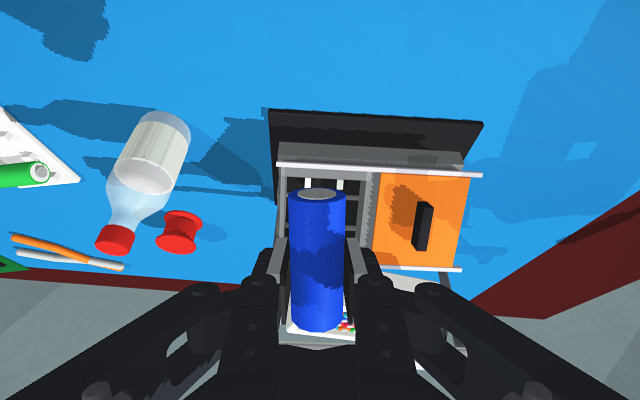

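```bash
python3 -m handwheel '[[0.55,0.03,0.18,0.09,0.04,-0.03],[0.55,0.04,0.18,0.09,0.04,-0.03],[0.55,0.04,0.18,0.09,0.04,-0.03],[0.55,0.05,0.18,0.09,0.04,-0.03],[0,0,0,0,0,0]]'
python3 plc.py 0 0 60 .03
```

```text
t: 17.7
ee_pos: [0.491, 0.1506, 0.138]
tool_rot: [-0.021, 0.457, 0.043, 0.888]
wrist_force: [-0.9, -0.1, -0.7]
gripper_width: 0.0243
tcp in bay mm [11.1185 -5.2485 80.7004] [-0.8573 -0.0517 -0.6577]
1 rows dist 0.024076402165413496 ang 1.1300676480160832
[[0.41,0.1,-0.23,-0.11,0.07,0.06]]
```

```bash
python3 -m handwheel '[[0.1,0.1,-0.23,-0.11,0.07,0.06],[0.3,0,0,0,0,0],[0,0,0,0,0,0]]'
python3 plc.py 0 0 45 .015;python3 see.py wrist w13
```

```text
t: 18.0
ee_pos: [0.4932, 0.1544, 0.1156]
tool_rot: [-0.025, 0.461, 0.049, 0.886]
wrist_force: [0.9, 0.0, -1.0]
gripper_width: 0.0242
tcp in bay mm [ 0.3965 -1.7421 60.8707] [ 0.9249  0.0438 -1.02  ]
2 rows dist 0.015970990053969313 ang 0.13640572144639176
[[0.16,0.02,0,-0.01,0,0],[0.16,0.02,0,-0.01,0,0]]
[[ 0.5702 -0.1095  0.8142  0.4932]
 [ 0.0632  0.994   0.0894  0.1544]
 [-0.819   0.0005  0.5737  0.1156]
 [ 0.      0.      0.      1.    ]] [ 0.2806 -0.2457  2.0573 -0.1461  0.7311 -1.321 ] [ 0.9249  0.0438 -1.02  ] 0.02424759792767305
```

View pics/w13.png

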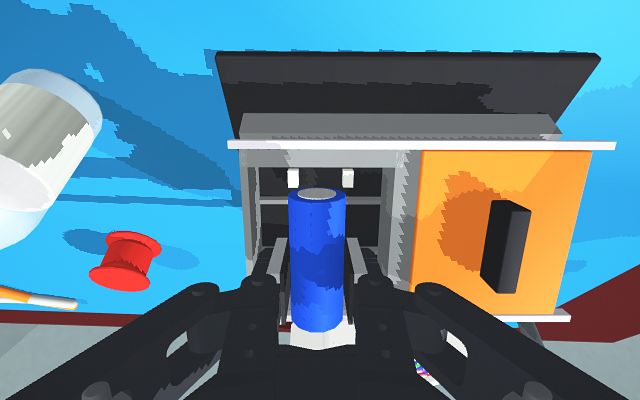

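```bash
python3 - <<'E'
from h import *
T=np.load('pics/w13.npy');F=np.c_[RzT(FX),RzT(FY),RzT(FZ)]
im=cv2.resize(cv2.imread('pics/w13.png'),None,fx=4,fy=4,interpolation=cv2.INTER_CUBIC)
def poly(ps,c):
    uv=proj(WK,T@WT,np.array([SEAT+F@(np.array(p)/1e3) for p in ps]));q=np.round((uv+.5)*4-.5).astype(np.int32)
    cv2.polylines(im,[q.reshape(-1,1,2)],True,c,1)
poly([(-37.5,-38,18),(37.5,-38,18),(37.5,38,18),(-37.5,38,18)],(0,255,255))
for sy in (-16.5,16.5): poly([(-31,sy-3,-5),(-21,sy-3,-5),(-21,sy+3,-5),(-31,sy+3,-5)],(0,0,255))
cv2.imwrite('pics/o2.png',im[560:1160,900:1690])
E
```

```text
(no output)
```

View pics/o2.png

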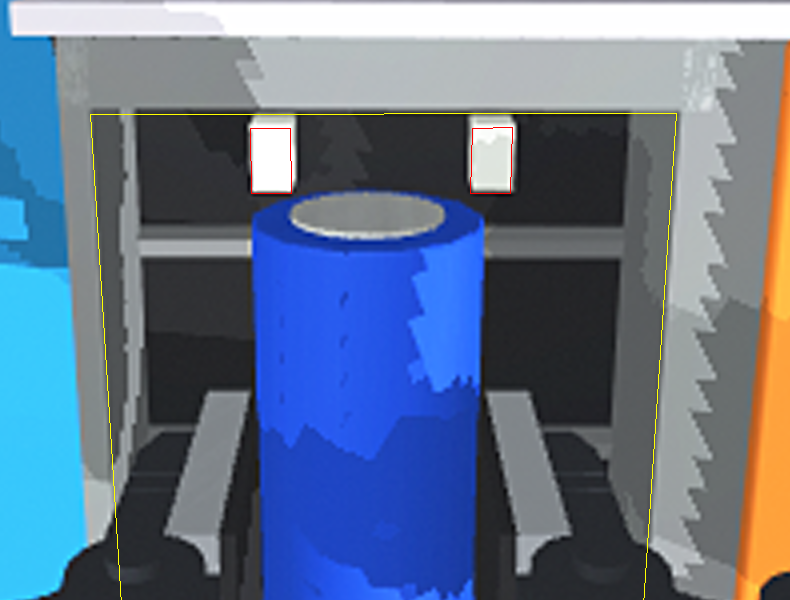

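```bash
python3 -m handwheel '[[0.15,0.035,0,0,0,0],[0.2,0.01,0,0,0,0],[0,0,0,0,0,0]]'
python3 plc.py 0 0 17 .012
```

```text
t: 18.35
ee_pos: [0.5037, 0.1581, 0.1042]
tool_rot: [-0.024, 0.458, 0.049, 0.887]
wrist_force: [-0.4, -1.0, -1.1]
gripper_width: 0.0241
tcp in bay mm [ 2.7374  0.7887 45.341 ] [-0.3987 -1.0197 -1.0551]
3 rows dist 0.028483819037254055 ang 0.3754011868143871
[[0.19,-0.01,-0.02,-0.01,0.01,0],[0.19,-0.01,-0.02,-0.01,0.01,0],[0.19,-0.01,-0.02,-0.01,0.01,0]]
```

```bash
python3 -m handwheel '[[0.12,-0.02,-0.06,-0.02,0.02,0],[0.15,0,-0.02,0,0.01,0]]'
python3 plc.py 0 0 17 .012
```

```text
t: 18.55
ee_pos: [0.5089, 0.1579, 0.0913]
tool_rot: [-0.026, 0.459, 0.05, 0.886]
wrist_force: [0.1, 0.6, -0.8]
gripper_width: 0.0239
tcp in bay mm [-0.4537 -0.0576 31.8451] [ 0.093   0.6078 -0.8404]
2 rows dist 0.014852193248618101 ang 0.20467444826261846
[[0.15,0,0,0,0.01,0],[0.15,0,0,0,0.01,0]]
```

```bash
python3 -m handwheel '[[0.13,0,-0.01,0,0.01,0],[0.1,0,-0.01,0,0.01,0],[0,0,0,0,0,0]]'
python3 plc.py 0 0 16 .012; python3 see.py wrist w14
```

```text
t: 18.85
ee_pos: [0.5149, 0.1584, 0.0788]
tool_rot: [-0.026, 0.462, 0.05, 0.885]
wrist_force: [-0.3, -0.4, -1.2]
gripper_width: 0.0245
tcp in bay mm [-2.6732 -0.2229 18.1668] [-0.2659 -0.401  -1.1575]
1 rows dist 0.0034482544905764983 ang 0.11029569068931681
[[0.04,0,0.05,0,-0.01,0]]
[[ 0.5684 -0.1121  0.8151  0.5149]
 [ 0.064   0.9937  0.092   0.1584]
 [-0.8202 -0.0002  0.572   0.0788]
 [ 0.      0.      0.      1.    ]] [ 0.2742 -0.111   2.0235 -0.1569  0.6322 -1.3108] [-0.2659 -0.401  -1.1575] 0.02452970826036376
```

View pics/w14.png

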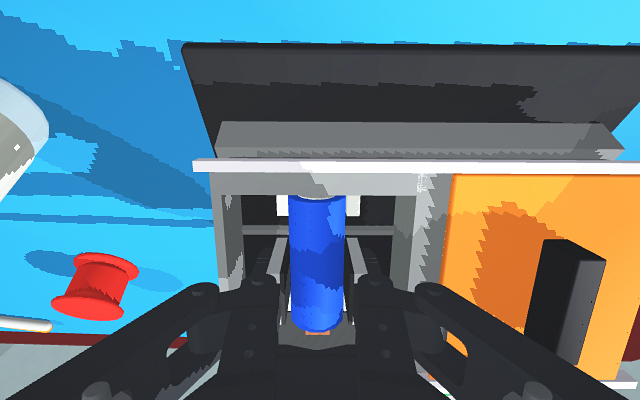

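Cell (cols 288-345) sits between the ridges (277-289, 345-359). A last small lowering, then release.

```bash
python3 -m handwheel '[[0.04,0,0.06,0,-0.01,0],[0,0,0,0,0,0]]'
python3 plc.py 0 0 15 .012
```

```text
t: 19.1
ee_pos: [0.5172, 0.1588, 0.079]
tool_rot: [-0.026, 0.463, 0.049, 0.885]
wrist_force: [-7.8, -1.3, 6.3]
gripper_width: 0.0242
tcp in bay mm [-0.6444 -0.1027 16.9763] [-7.8469 -1.2775  6.262 ]
1 rows dist 0.002081278784209329 ang 0.26233111150013255
[[0.04,0,0.01,0,-0.03,0]]
```

```bash
python3 -m handwheel '[[0,0,0,0,0,0],[0,0,0,0,0,0],[0,0,0,0,0,0]]' -0.15; python3 -m handwheel '[[0,0,0,0,0,0]]';python3 plc.py 0 0 100 .04; python3 see.py wrist w15
```

```text
t: 19.4
ee_pos: [0.5182, 0.1591, 0.0806]
tool_rot: [-0.026, 0.462, 0.05, 0.885]
wrist_force: [-0.7, 0.5, -0.2]
gripper_width: 0.0363
t: 19.5
ee_pos: [0.5183, 0.1591, 0.0809]
tool_rot: [-0.026, 0.461, 0.05, 0.885]
wrist_force: [-0.3, 0.1, 0.0]
gripper_width: 0.0361
tcp in bay mm [ 1.371   0.1591 17.8241] [-0.349   0.1185  0.0436]
3 rows dist 0.08218746596916489 ang 0.05327764594050461
[[-0.55,0,-0.01,0,0,0],[-0.55,0,-0.01,0,0,0],[-0.55,0,-0.01,0,0,0]]
[[ 0.5693 -0.1122  0.8145  0.5183]
 [ 0.0642  0.9937  0.092   0.1591]
 [-0.8196 -0.0001  0.5729  0.0809]
 [ 0.      0.      0.      1.    ]] [ 0.2737 -0.1046  2.0133 -0.1558  0.6348 -1.3124] [-0.349   0.1185  0.0436] 0.03606777221751528
```

View pics/w15.png

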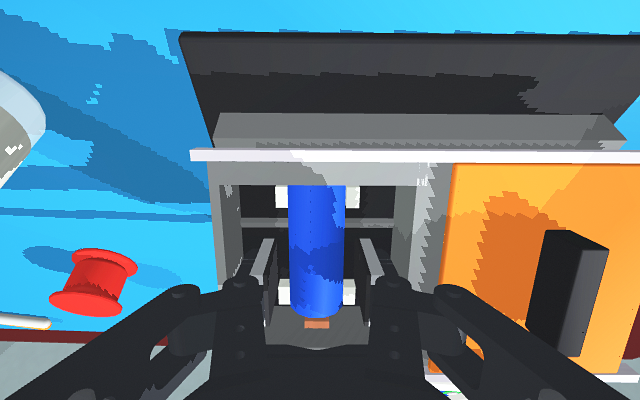

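Cell lies between both ridge pairs (rows 185-208 and 280-305), fingers clear of it. Back straight out.

```bash
python3 -m handwheel '[[-0.2,0,0,0,0,0],[-0.5,0,-0.01,0,0,0],[-0.6,0,-0.01,0,0,0],[-0.6,0,-0.01,0,0,0],[0,0,0,0,0,0]]';python3 see.py wrist w16
```

```text
t: 20.05
ee_pos: [0.4612, 0.1524, 0.1597]
tool_rot: [-0.026, 0.462, 0.05, 0.885]
wrist_force: [-0.1, -0.3, -0.3]
gripper_width: 0.0364
[[ 0.5678 -0.1116  0.8155  0.4612]
 [ 0.0637  0.9937  0.0917  0.1524]
 [-0.8207 -0.0002  0.5714  0.1597]
 [ 0.      0.      0.      1.    ]] [ 0.3002 -0.4127  2.089  -0.1405  0.8704 -1.3248] [-0.0707 -0.3006 -0.2908] 0.036358134446095106
```

View pics/w16.png

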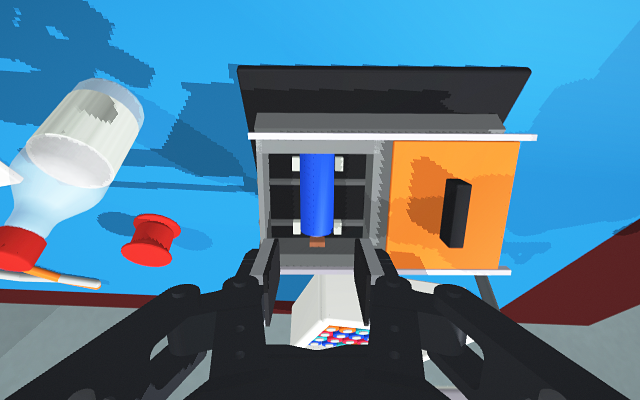

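```bash
python3 plc.py 0 92 95 .04
```

```text
tcp in bay mm [ -1.6874  -0.2889 113.8673] [-0.2935 -0.2522 -0.5242]
3 rows dist 0.09421283979313766 ang 0.2913855362978832
[[0.13,0.62,0.01,0,-0.01,0],[0.13,0.62,0.01,0,-0.01,0],[0.13,0.62,0.01,0,-0.01,0]]
```

```bash
python3 -m handwheel '[[0.13,0.62,0.01,0,-0.01,0],[0.13,0.62,0.01,0,-0.01,0],[0.13,0.62,0.01,0,-0.01,0],[0,0,0,0,0,0]]' -0.3;python3 plc.py 0 92 70 .04
```

```text
t: 20.5
ee_pos: [0.464, 0.2479, 0.1378]
tool_rot: [-0.026, 0.462, 0.048, 0.885]
wrist_force: [-0.5, 0.8, -1.1]
gripper_width: 0.03
tcp in bay mm [-2.0784 94.4619 89.7238] [-0.5124  0.8497 -1.1438]
1 rows dist 0.01998523229700708 ang 0.2881920231535771
[[0.39,-0.05,0.04,-0.01,-0.02,0.03]]
```

```bash
python3 -m handwheel '[[0.2,-0.05,0.04,-0.01,-0.02,0.03],[0.18,0,0.02,0,0,0],[0,0,0,0,0,0]]';python3 plc.py 0 92 50 .012;python3 see.py wrist w17
```

```text
t: 20.8
ee_pos: [0.4774, 0.2467, 0.1188]
tool_rot: [-0.027, 0.464, 0.05, 0.884]
wrist_force: [-0.3, -0.2, 0.4]
gripper_width: 0.0298
tcp in bay mm [-2.1791 91.7138 66.6003] [-0.2503 -0.2373  0.3653]
2 rows dist 0.016745193627092272 ang 0.4101766512699487
[[0.17,0,0.02,0.01,-0.02,0],[0.17,0,0.02,0.01,-0.02,0]]
[[ 0.5648 -0.1138  0.8174  0.4774]
 [ 0.0628  0.9935  0.0949  0.2467]
 [-0.8228 -0.0023  0.5683  0.1188]
 [ 0.      0.      0.      1.    ]] [ 0.5159 -0.1515  1.9683 -0.3222  0.7857 -1.0038] [-0.2503 -0.2373  0.3653] 0.029752720853801436
```

View pics/w17.png

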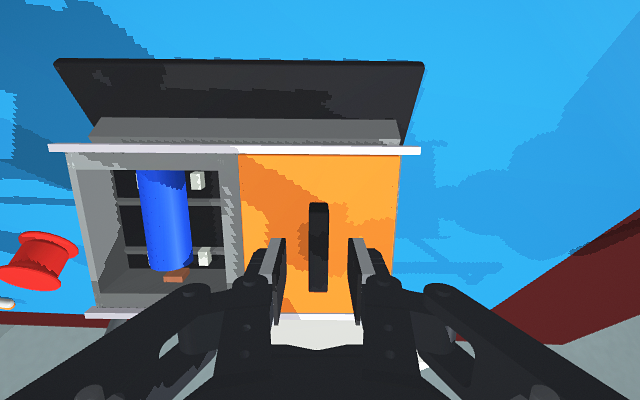

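Rib (col 318) centred between the jaws. Descend and grip.

```bash
python3 -m handwheel '[[0.15,0,0.03,0.01,-0.02,0],[0.14,0,0.02,0.01,-0.02,0],[0,0,0,0,0,0]]';python3 plc.py 0 92 50 .012
```

```text
t: 21.15
ee_pos: [0.4886, 0.247, 0.1081]
tool_rot: [-0.026, 0.461, 0.049, 0.886]
wrist_force: [-0.3, -1.0, -1.1]
gripper_width: 0.0298
tcp in bay mm [ 0.8652 90.8306 51.4173] [-0.2711 -0.9677 -1.0673]
1 rows dist 0.0020309592723218427 ang 0.12066651230762912
[[0.03,0.02,-0.02,-0.01,0,0.01]]
```

```bash
python3 -m handwheel '[[0.01,0.02,-0.02,0,0,0],[0,0,0,0,0,0],[0,0,0,0,0,0],[0,0,0,0,0,0]]' -1 30;
python3 -m handwheel '[[0,-0.2,0,0,0,0],[0,-0.2,0,0,0,0],[0,-0.2,0,0,0,0],[0,-0.2,0,0,0,0]]';python3 plc.py 0 0 50 .012
```

```text
t: 21.55
ee_pos: [0.488, 0.2479, 0.107]
tool_rot: [-0.025, 0.461, 0.048, 0.886]
wrist_force: [2.5, 0.7, -3.5]
gripper_width: 0.0091
t: 21.95
ee_pos: [0.4921, 0.209, 0.107]
tool_rot: [-0.025, 0.461, 0.05, 0.886]
wrist_force: [2.3, 1.8, -3.3]
gripper_width: 0.0088
tcp in bay mm [-0.4665 52.6423 51.0131] [ 2.3058  1.7769 -3.2777]
5 rows dist 0.05265413560010916 ang 0.15016403455227192
[[0,-0.21,0,0,0,0],[0,-0.21,0,0,0,0],[0,-0.21,0,0,0,0],[0,-0.21,0,0,0,0],[0,-0.21,0,0,0,0]]
```

```bash

python3 -m handwheel '[[0,-0.2,0,0,0,0],[0,-0.2,0,0,0,0],[0,-0.2,0,0,0,0],[0,-0.2,0,0,0,0]]';python3 -m handwheel '[[0,-0.14,0,0,0,0]]';python3 plc.py 0 0 50 .012; python3 -m handwheel '[[0,-0.08,0,0,0,0],[0,-0.08,0,0,0,0]]';python3 plc.py 0 0 50 .012;
```

```text
t: 22.35
ee_pos: [0.4963, 0.1688, 0.107]
tool_rot: [-0.024, 0.46, 0.052, 0.886]
wrist_force: [1.9, 2.3, -3.7]
gripper_width: 0.0092
t: 22.45
ee_pos: [0.4971, 0.1615, 0.107]
tool_rot: [-0.024, 0.46, 0.052, 0.886]
wrist_force: [2.8, 2.0, -3.1]
gripper_width: 0.0087
tcp in bay mm [-0.7452  4.8601 51.213 ] [ 2.8065  1.9969 -3.1287]
1 rows dist 0.0050642733885103266 ang 0.3158729389864372
[[0.02,-0.1,0.01,-0.01,0.01,-0.04]]
t: 22.65
ee_pos: [0.4976, 0.1561, 0.1071]
tool_rot: [-0.021, 0.46, 0.054, 0.886]
wrist_force: [1.0, 41.1, -9.1]
gripper_width: 0.009
tcp in bay mm [-0.7699 -0.532  51.3056] [ 0.9754 41.137  -9.0633]
1 rows dist 0.001606377485105087 ang 0.7721979084750902
[[0.03,0.01,0.02,-0.03,0.02,-0.09]]
```

```bash
python3 -m handwheel '[[0,0,0,0,0,0],[0,0,0,0,0,0],[0,0,0,0,0,0],[0,0,0,0,0,0]]' -0.3;python3 plc.py 0 0 50 .012; python3 -m handwheel '[[-0.3,0,0,0,0,0],[-0.7,0,0,0,0,0],[-0.8,0,-0.2,0,0,0],[-0.8,0,-0.3,0,0,0],[0,0,0,0,0,0]]'; python3 see.py wrist w18; python3 see.py top t18
```

```text
t: 23.05
ee_pos: [0.4977, 0.157, 0.1079]
tool_rot: [-0.021, 0.459, 0.055, 0.886]
wrist_force: [-0.4, -0.5, 0.3]
gripper_width: 0.0294
tcp in bay mm [-0.1695  0.3634 51.8643] [-0.3856 -0.5332  0.2589]
1 rows dist 0.0019069069787217676 ang 0.8428096945343355
[[0.04,-0.01,0,-0.02,0.03,-0.1]]
t: 23.55
ee_pos: [0.4004, 0.1431, 0.2051]
tool_rot: [-0.021, 0.458, 0.054, 0.887]
wrist_force: [0.6, -0.1, 1.1]
gripper_width: 0.0301
[[ 0.5748 -0.1142  0.8103  0.4004]
 [ 0.0764  0.9934  0.0858  0.1431]
 [-0.8147  0.0126  0.5797  0.2051]
 [ 0.      0.      0.      1.    ]] [ 0.3232 -0.6933  2.1761 -0.1271  1.0524 -1.3295] [ 0.6352 -0.13    1.0624] 0.03006899419752553
[[ 0.5716 -0.1141  0.8126  0.401 ]
 [ 0.0752  0.9934  0.0865  0.143 ]
 [-0.8171  0.0117  0.5764  0.2024]
 [ 0.      0.      0.      1.    ]] [ 0.3225 -0.6866  2.1765 -0.127   1.0494 -1.3298] [ 0.6572 -0.2018 -0.1594] 0.029790315018355586
```

View pics/w18.png

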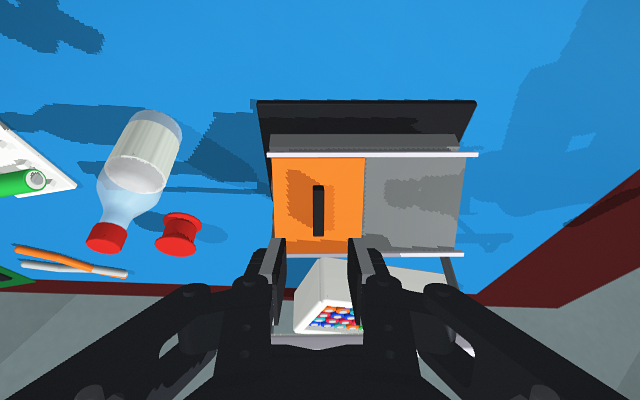

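View pics/t18.png

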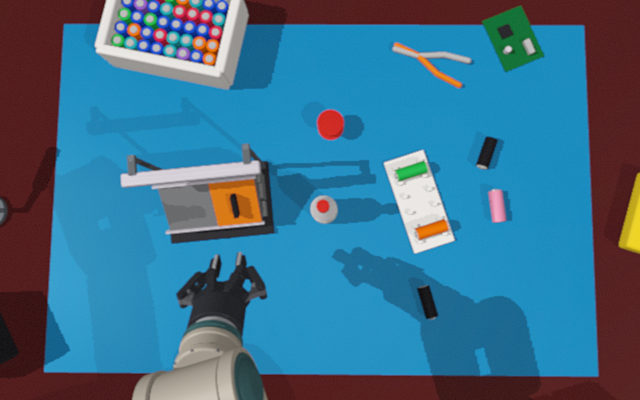

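```bash
python3 - <<'E'
import cv2
t=cv2.imread("pics/w18.png")
cv2.imwrite("pics/z9.png",cv2.resize(t[145:265,255:385],None,fx=5,fy=5,interpolation=cv2.INTER_CUBIC))
E
```

```text
(no output)
```

View pics/z9.png

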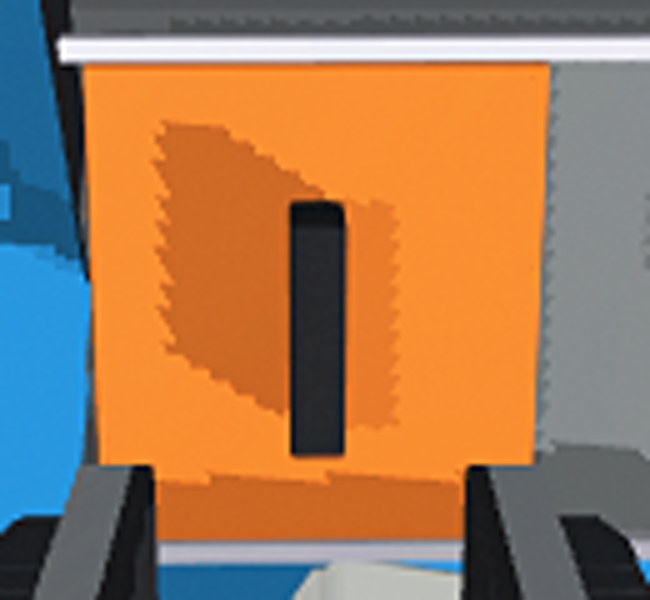

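```bash
python3 - <<'E'
from pfit import *
Z=lambda a,b:np.array([a,b])/5+[255,145]-.4
pts=[((-47,-42,-10),Z(83,63)),((-47,42,-10),Z(551,62)),((47,42,-10),Z(534,543)),((47,-42,-10),Z(101,543)),((-22,-5,8),Z(291,226)),((-22,5,8),Z(345,226)),((22,5,8),Z(344,456)),((22,-5,8),Z(292,456))]
x,r=platefit(np.load('pics/w18.npy'),pts);print(x,np.abs(r).max())
F=np.c_[RzT(FX),RzT(FY),RzT(FZ)];print((F.T@(x[:3]-SEAT))*1e3)
E
python3 -m handwheel '[[-0.4,0,-0.4,0,0,0],[-0.4,0,-0.4,0,0,0],[0,0,0,0,0,0]]'; python3 see.py side s19
```

```text
[0.5071 0.1582 0.0924 0.1084] 0.7773091388683895
[-1.2231  0.4695 33.7211]
t: 23.95
ee_pos: [0.3451, 0.1355, 0.2022]
tool_rot: [-0.024, 0.469, 0.051, 0.881]
wrist_force: [0.9, -0.4, 0.7]
gripper_width: 0.03
[[ 0.5542 -0.1115  0.8249  0.3451]
 [ 0.0671  0.9937  0.0893  0.1355]
 [-0.8297  0.0059  0.5582  0.2022]
 [ 0.      0.      0.      1.    ]] [ 0.371  -0.8998  2.2779 -0.1496  1.1897 -1.2951] [ 0.8882 -0.4387  0.7207] 0.030045193848291626
```

View pics/s19.png

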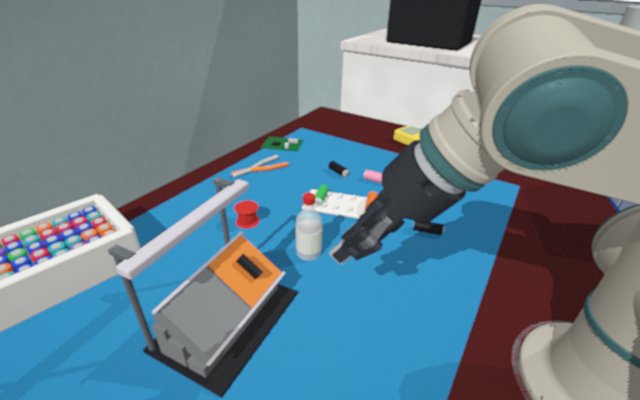

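```bash
python3 -m handwheel '[[0.2,0,0.4,0,0,0],[0,0,0,0,0,0],[0,0,0,0,0,0]]'; python3 -c "
from cell import telemetry,order
s=telemetry.read_state();print(s['q'],s['dq'],s['wrist_force']);print(order.close_job())"
```

```text
t: 24.3
ee_pos: [0.3702, 0.1378, 0.201]
tool_rot: [-0.024, 0.472, 0.05, 0.88]
wrist_force: [0.2, 0.4, 0.6]
gripper_width: 0.0299
[ 0.34463556 -0.78765003  2.22451778 -0.13825229  1.13476241 -1.31412282] [-0.01389042  0.06458301 -0.01597594  0.00012064 -0.02994071 -0.0066165 ] [0.17753484 0.3513138  0.63355149]
the job is handed in; nothing more can be done
None
```

The job is done and handed in at about 24 s, but no verdict was reported. I slid the cover open to its stop and took the blue cell from the middle rack place. I laid it in the cradle with its button end up the slope, let go, backed out, and slid the cover shut to its other stop.

**What the last checks showed:**
- **Cell:** after release, the wrist picture showed it lying between both pairs of ridges with the fingers clear of it.
- **Cover:** I felt the shut stop. A fit to the final wrist picture puts the cover 0.5 mm from my estimated shut position, which is within measuring error.
- **Other things:** the last pictures show the bottle, spool and other cells where they were.
- **Forces:** the highest wrist force I read was about 42 N, when the gripped cover met the shut stop. I read no force that would suggest touching the light bar.
- **Robot:** the gripper was clear of everything at hand-in. On the final retreat joint 2 came within about 0.01 rad of its range limit, so I moved it back before handing in.

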